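Sort glazed tiles and mosaic chips by colour

ROBOT

A 7-joint arm with a two-finger parallel gripper is mounted at the origin on the work surface. World frame = base frame: x ahead of the robot, y to its left, z up, the work surface at z = 0. Lengths are in mm, angles in rad, forces in N, time in s.
With the tool pointing down it reaches from about 375 to 925 mm from the base axis. Payload 3.1 kg.
Tool frame: the origin (TCP) lies midway between the tips of the shut fingers; the grasp point (between the pads) lies 19 mm behind it (bot.grip_depth is the distance from the TCP to the grasp point, in mm); z points along the fingers, y is the line along which they close (so a half turn about z gives the same grasp; the last joint's range is limited). The gripper opens to 85 mm and grips with 20 to 120 N. Pads are 22 mm wide; open, the fingers measure 114 mm over their backs; the gripper's body (76 mm by 85 mm) begins 54 mm behind the grasp point. The pads swing forward as they close: fully open they stand 13 mm farther back than shut.
Start: joints at [-1.328, 0.383, 0.044, 1.598, -0.018, 1.161, -0.05], TCP at [217.234, 612.627, 231.269] pointing down, gripper open.
Joint ranges: [-2.61, 2.61], [-0.41, 2.15], [-1.48, 1.57], [0, 2.5], [-1.57, 4.71], [0.05, 1.97], [-2.85, 2.85]. Speed limits (rad/s): [2.79, 2.79, 3.14, 3.14, 3.14, 3.14, 3.14].

INTERFACE

Orientations are given as a unit quaternion [w, x, y, z].
In Python, from bench import sensors, grab_frame, ticket, bot gives the robot as it stands.
- The arm moves only by the tool jog_arm, never from a script. Its argument "motion" is a list of rows, each an object of numbers: "hand": the closure, from -1 (fully open) to 1 (shut); "dx", "dy", "dz": the shift along the tool's x, y, z normalised to -1 to 1, where 1 is 0.2 m; "rx", "ry", "rz": the turn, a rotation vector about the tool's x, y, z normalised to -1 to 1, where 1 is 360 degrees. A call has 1 to 5 rows; each row is the pose to reach, as a shift and turn from the pose commanded when the call began, along the tool's axes at that moment, turning the shorter way round; what a row does not reach only later rows make up. A row lasts 1/12 s, in which the tool goes at most 41.7 mm and 7.16 degrees, less where a joint would pass 70% of its speed; a pose out of reach is approached as far as the arm can. A call with a number of a shift or a turn outside -1 to 1 is refused whole. A call with a gripper value outside its range is refused whole. The fingers move at their own pace and stop on an object; "squeeze" is the grip in N (left out, the last holds). Time passes only in rows, so rows that repeat a pose let the fingers close. It gives the time, the measured TCP pose, the force, the opening and the grip force at its end, in the units of the state.
- sensors.observe(): the state, without advancing time (a new reading comes with each control period).
- grab_frame(name): name is "scene" or "top" or "wrist"; returns a dict with "pixels" (480x640x3 uint8, red, green, blue), "fov_y" (degrees; the focal length in pixels is half the picture's height over the tangent of half this angle, whatever the lens; pixels are square), "cx", "cy" (the principal point, pixels), "R" (3x3) and "t" (3): a world point X has camera coordinates R X + t. Camera axes: x right, y down, z forward; pixel columns grow to the right and rows downward; lengths in mm; the calibration is good to about 2 mm. The wrist camera is an equidistant fisheye: a pixel r from the principal point sees the ray r / f radians off the axis. A picture is of the moment at which its call begins. There is no depth.
- ticket.sign_off(): hands the job in; it is judged then, once.
The state is a dict: "time": time; "joint_pos": joint angles; "qvel": joint speeds; "tau": joint torques, N m; "position": TCP position; "tool_rot": TCP orientation; "ft_force": force on the tool from outside, world axes, zero at the start; "wrist_torque": the same for the moment, N m; "opening": finger opening in mm; "gripper_force": force on a finger pad.
Only numpy, scipy, OpenCV 4.12 (cv2) and the standard library are available. Lean on these libraries where they do the work, as an engineer would, in place of code of your own. Each camera call takes 0.05 s, during which the arm holds its last target. There are 200 camera calls.

TASK

Sort the stock by colour: first lay the two brown tiles in the brown tray and the blue tile in the blue tray, flat on the tray floor and glaze up, setting them down gently rather than dropping them. Then pick up the pot of blue chips, pour all six chips into the blue tray from low above it, and stand the empty pot back upright on its cork coaster, well centred. Leave the white tile and the glaze jar where they are.

Things in the scene. Friction and masses are not known exactly. Their poses are not given: they have to be found in the camera images.
- brown_tile_1: first glazed border tile, a flat bar 80 x 36 x 14 mm (x, y, z), about 100 g, cream body with brown glaze on its top (+z) face; origin at the centre of its underside
- brown_tile_2: second glazed border tile, a flat bar 80 x 36 x 14 mm (x, y, z), about 100 g, cream body with brown glaze on its top (+z) face; origin at the centre of its underside
- blue_tile: glazed border tile, a flat bar 80 x 36 x 14 mm (x, y, z), about 100 g, cream body with blue glaze on its top (+z) face; origin at the centre of its underside
- blank_tile: unglazed white tile of the same shape and size (80 x 36 x 14 mm): a bystander, not to be moved; origin at the centre of its underside
- brown_tray_in (a point): open tray fixed to the bench, brown walls and a pale wooden floor; outside 160 x 200 x 45 mm (x, y, z), walls 6 mm thick, floor 6 mm thick; the point is the centre of the inner floor (148 x 188 mm), its axes are those of the tray (z up), rim 39 mm above it
- blue_tray_in (a point): open tray fixed to the bench, blue walls and a pale wooden floor; outside 160 x 200 x 45 mm (x, y, z), walls 6 mm thick, floor 6 mm thick; the point is the centre of the inner floor (148 x 188 mm), its axes are those of the tray (z up), rim 39 mm above it
- pot: open aluminium pot, a plain cylinder of 56 mm outer diameter, 80 mm tall, 3 mm wall, 4 mm floor, about 150 g, standing on the cork coaster with the six blue chips in its lower half; origin at the centre of its underside, z to its mouth
- pot_rim (a point): centre of the pot's mouth, 80 mm above its underside
- coaster_top (a point): centre of the top of the round cork coaster (diameter 100 mm, 6 mm thick, fixed to the bench) on which the pot stands
- chip_1: smooth, slippery blue glass mosaic chip, 15 x 14 x 13 mm, 12 g, in the pot at the start; origin at the centre of its underside
- chip_2: smooth, slippery blue glass mosaic chip, 15 x 14 x 13 mm, 12 g, in the pot at the start; origin at the centre of its underside
- chip_3: smooth, slippery blue glass mosaic chip, 15 x 14 x 13 mm, 12 g, in the pot at the start; origin at the centre of its underside
- chip_4: smooth, slippery blue glass mosaic chip, 15 x 14 x 13 mm, 12 g, in the pot at the start; origin at the centre of its underside
- chip_5: smooth, slippery blue glass mosaic chip, 15 x 14 x 13 mm, 12 g, in the pot at the start; origin at the centre of its underside
- chip_6: smooth, slippery blue glass mosaic chip, 15 x 14 x 13 mm, 12 g, in the pot at the start; origin at the centre of its underside
- glaze_jar: closed dark brown glaze jar with a steel lid, diameter 68 mm, 75 mm tall: a bystander; origin at the centre of its underside
Not all that is in view belongs to the job. What is shaped like the blue_tile but orange or yellow is not meant.

How it is judged (in metres and radians):
On the way, in this order (a step that is already met when the one before it is completed fails the run):
1. the two brown tiles lie flat in the brown tray and the blue tile in the blue tray, released (x of brown_tile_1 in the frame of brown_tray_in between -0.074 and 0.074 m and y of brown_tile_1 in the frame of brown_tray_in between -0.094 and 0.094 m and z of brown_tile_1 in the frame of brown_tray_in between -0.01 and 0.008 m and angle between each of brown_tile_1, brown_tile_2, blue_tile's own z axis and vertical below 0.12 rad and linear speed of each of brown_tile_1, brown_tile_2, blue_tile below 0.02 m/s and contact force between each of brown_tile_1, brown_tile_2, blue_tile and the fingers below 0.05 N and x of brown_tile_2 in the frame of brown_tray_in between -0.074 and 0.074 m and y of brown_tile_2 in the frame of brown_tray_in between -0.094 and 0.094 m and z of brown_tile_2 in the frame of brown_tray_in between -0.01 and 0.008 m and x of blue_tile in the frame of blue_tray_in between -0.074 and 0.074 m and y of blue_tile in the frame of blue_tray_in between -0.094 and 0.094 m and z of blue_tile in the frame of blue_tray_in between -0.01 and 0.008 m), for 0.2 s.
2. the pot is held in the fingers, tipped by more than 1.3 rad, its mouth over the blue tray and less than 0.2 m above the tray floor (angle between pot's own z axis and vertical above 1.3 rad and contact force between pot and the fingers above 0.5 N and x of pot_rim in the frame of blue_tray_in between -0.1 and 0.1 m and y of pot_rim in the frame of blue_tray_in between -0.12 and 0.12 m and z of pot_rim in the frame of blue_tray_in below 0.2 m), for 0.2 s.
3. all six chips are in the blue tray (x of chip_1 in the frame of blue_tray_in between -0.074 and 0.074 m and y of chip_1 in the frame of blue_tray_in between -0.094 and 0.094 m and z of chip_1 in the frame of blue_tray_in between -0.01 and 0.045 m and linear speed of each of chip_1, chip_2, chip_3, chip_4, chip_5, chip_6 below 0.03 m/s and x of chip_2 in the frame of blue_tray_in between -0.074 and 0.074 m and y of chip_2 in the frame of blue_tray_in between -0.094 and 0.094 m and z of chip_2 in the frame of blue_tray_in between -0.01 and 0.045 m and x of chip_3 in the frame of blue_tray_in between -0.074 and 0.074 m and y of chip_3 in the frame of blue_tray_in between -0.094 and 0.094 m and z of chip_3 in the frame of blue_tray_in between -0.01 and 0.045 m and x of chip_4 in the frame of blue_tray_in between -0.074 and 0.074 m and y of chip_4 in the frame of blue_tray_in between -0.094 and 0.094 m and z of chip_4 in the frame of blue_tray_in between -0.01 and 0.045 m and x of chip_5 in the frame of blue_tray_in between -0.074 and 0.074 m and y of chip_5 in the frame of blue_tray_in between -0.094 and 0.094 m and z of chip_5 in the frame of blue_tray_in between -0.01 and 0.045 m and x of chip_6 in the frame of blue_tray_in between -0.074 and 0.074 m and y of chip_6 in the frame of blue_tray_in between -0.094 and 0.094 m and z of chip_6 in the frame of blue_tray_in between -0.01 and 0.045 m), for 0.2 s.
At the end, for the whole second after the job is handed in: Brown tiles in the brown tray, blue tile in the blue tray, each on the tray floor (8 mm), glaze up, level to 0.12 rad; all six chips in the blue tray below its rim; the pot upright (0.1 rad) on the coaster, within 20 mm of its centre; all released and at rest (all of step 1 and all of step 3 and angle between pot's own z axis and vertical below 0.1 rad and horizontal distance between pot and coaster_top below 0.02 m and z of pot in the frame of coaster_top between -0.004 and 0.005 m and linear speed of pot below 0.02 m/s); the robot touches nothing.
It fails at once if the white blank tile or the glaze jar is moved by more than 25 mm (distance of any of blank_tile, glaze_jar from where it was at the start of the episode above 0.025 m).
It fails at once if a glazed tile or the pot is dropped or thrown: faster than 0.8 m/s with no finger on it (a free fall of over about 3 cm) ((linear speed of brown_tile_1 above 0.8 m/s and contact force between brown_tile_1 and the fingers below 0.01 N) or (linear speed of brown_tile_2 above 0.8 m/s and contact force between brown_tile_2 and the fingers below 0.01 N) or (linear speed of blue_tile above 0.8 m/s and contact force between blue_tile and the fingers below 0.01 N) or (linear speed of pot above 0.8 m/s and contact force between pot and the fingers below 0.01 N)).
It also fails if it takes over 72 s, if anything falls off the work surface, if the arm or the gripper's body presses on something with over 40 N, if the wrist force passes 120 N, or if a joint passes its speed limit or range.

## Working session

There is one attempt and no reset: what is moved stays moved. The work goes in short steps, Python scripts to look and compute and a tool call to move; the robot and the scene stay as the last step left them, time stands still between calls to the robot, and variables do not carry over. Pictures are saved under pics/ and viewed, at most 13 in all, crops included, and the job is handed in when it is done.

Besides the shell and the picture viewer there is one more tool, called after ">>>" as a command line: name --argument value ..., lists and objects as JSON in quotes. jog_arm: Moves the arm, as the interface text tells. Its arguments: {"type":"object","properties":{"motion":{"type":"array"},"squeeze":{"type":"number"}},"required":["motion"]}

```bash
mkdir -p pics
python3 - <<'E'
from bench import sensors, grab_frame, bot
import cv2,pickle
d={}
for n in ("scene","top"):
    f=grab_frame(n); d[n]=f
    cv2.imwrite(f"pics/{n}0.png",f["pixels"][:,:,::-1]); print(n,f["fov_y"],f["cx"],f["cy"],f["R"],f["t"])
pickle.dump(d,open("f0.pkl","wb"))
print(sensors.observe())
E
```

```text
scene 51.82482358833557 324.85646029520063 230.62288717534045 [[ 0.89935394  0.43702213 -0.01319617]
 [ 0.34979525 -0.73730024 -0.5779547 ]
 [-0.26230854  0.51516988 -0.81596214]] [-452.06463754 -112.13059953 1358.9868807 ]
top 52.82265463279548 311.8673256378218 245.30994427163665 [[ 1.57642853e-03 -9.99998752e-01  1.08010094e-04]
 [-9.99004569e-01 -1.57967636e-03 -4.45799899e-02]
 [ 4.45801049e-02 -3.76254097e-05 -9.99005812e-01]] [2.82233194e-01 5.00279912e+02 1.14812111e+03]
{'time': 0.1, 'joint_pos': array([-1.32780621,  0.38374683,  0.0438497 ,  1.59942169, -0.01790428,
        1.16121141, -0.04992323]), 'qvel': array([ 0.00010706, -0.0017809 , -0.00176948, -0.00314757, -0.00022751,
        0.00146404,  0.00035983]), 'tau': array([ 2.52569334e-03, -4.34725642e+01,  1.02918115e+00, -2.50455970e+01,
        1.08803983e-02,  5.40902591e-03,  7.88338269e-06]), 'position': array([216.97130015, 611.80647787, 230.01493246]), 'tool_rot': array([-1.40593612e-04,  1.69550523e-01,  9.85520769e-01, -1.18904809e-03]), 'ft_force': array([ 0.02653291, -0.07459965,  0.43022922]), 'wrist_torque': array([-0.03402766,  0.06232074,  0.01726579]), 'gripper_force': 0.0, 'opening': 85.28902712952396}
```

View pics/top0.png

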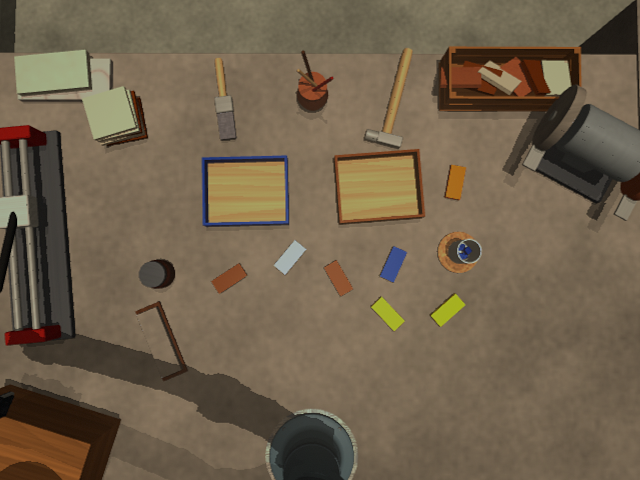

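View pics/scene0.png

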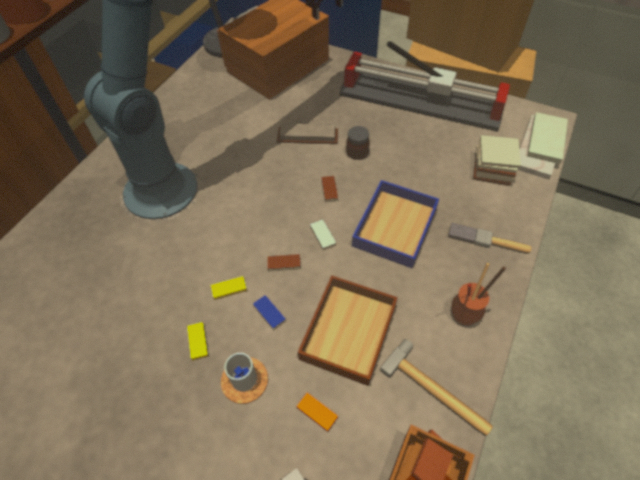

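The top view shows the brown tiles at (229,278) and (338,278). The blue tile is at (393,264), the white tile at (290,257) and the glaze jar at (157,274). The blue tray is at (246,190) and the brown tray at (379,186). The pot sits on its coaster at (463,252).

Candidates for the blue tile are the bars at (393,264) blue, (455,182) orange, and (388,314) and (448,310) yellow. Only (393,264) has blue glaze. I'll measure everything and confirm that one in an enlarged crop.

```bash
cat > h.py <<'E'
import numpy as np, cv2
from scipy.spatial.transform import Rotation as Ro
def ray(f,uv,z):
    uv=np.atleast_2d(uv).astype(float); F=240/np.tan(np.radians(f["fov_y"]/2))
    d=np.c_[(uv[:,0]-f["cx"])/F,(uv[:,1]-f["cy"])/F,np.ones(len(uv))]
    R=np.array(f["R"]);t=np.array(f["t"]); c=-R.T@t; w=d@R
    return c+w*((z-c[2])/w[:,2])[:,None]
E
python3 - <<'E'
from h import *; import pickle
d=pickle.load(open("f0.pkl","rb")); f=d["top"]; im=f["pixels"]; hsv=cv2.cvtColor(im,cv2.COLOR_RGB2HSV)
def seg(x,y,tol=28,r=28):
    c=im[y-2:y+3,x-2:x+3].reshape(-1,3).mean(0)
    m=(np.abs(im.astype(float)-c).max(2)<tol).astype(np.uint8); k=np.zeros_like(m); k[y-r:y+r,x-r:x+r]=1; m*=k
    n,l=cv2.connectedComponents(m); return l==l[y,x]
for n,(x,y) in dict(b1=(229,278),b2=(338,278),blue=(393,264),white=(290,257),y1=(388,314),y2=(448,310)).items():
    ys,xs=np.nonzero(seg(x,y)); P=ray(f,np.c_[xs,ys],14)[:,:2]
    c,s,a=cv2.minAreaRect(P.astype(np.float32)); bx=cv2.boxPoints((c,s,a)); e=max([bx[1]-bx[0],bx[2]-bx[1]],key=np.linalg.norm)
    print(n,P.mean(0).round(1),np.round(c,1),np.round(s,1),"long axis deg",np.degrees(np.arctan2(e[1],e[0])).round(1))
V=np.concatenate([cv2.resize(im[y0:y0+100,x0:x0+130],None,fx=6,fy=6,interpolation=2)[:300 if 0 else 600] for x0,y0 in [(360,215)]])
A=cv2.resize(im[145:235,195:435],None,fx=3.3,fy=3.3,interpolation=2); B=cv2.resize(im[225:305,320:500],None,fx=4.4,fy=3.6,interpolation=2)
B=cv2.resize(im[225:295,365:490],None,fx=4.2,fy=4.2,interpolation=2)
C=np.zeros((A.shape[0]+B.shape[0],792,3),np.uint8); C[:A.shape[0],:A.shape[1]]=A; C[A.shape[0]:,:B.shape[1]]=B
print(A.shape,B.shape); cv2.imwrite("pics/crop1.png",C[:,:,::-1])
E
```

```text
b1 [421.9 199.7] [421.9 199.6] [36.6 80.3] long axis deg -56.7
b2 [422.4 -61.8] [422.4 -62.2] [80.  37.5] long axis deg 30.1
blue [ 456.1 -193. ] [ 456.1 -193.1] [35.1 78.9] long axis deg -24.5
white [472.   54.9] [472.   54.8] [34.6 78.6] long axis deg -39.6
y1 [ 338.1 -179.1] [ 338.1 -179. ] [76.9 33.7] long axis deg 44.8
y2 [ 347.2 -322.5] [ 347.2 -322.5] [34.9 77.8] long axis deg -48.8
(297, 792, 3) (294, 525, 3)
```

View pics/crop1.png

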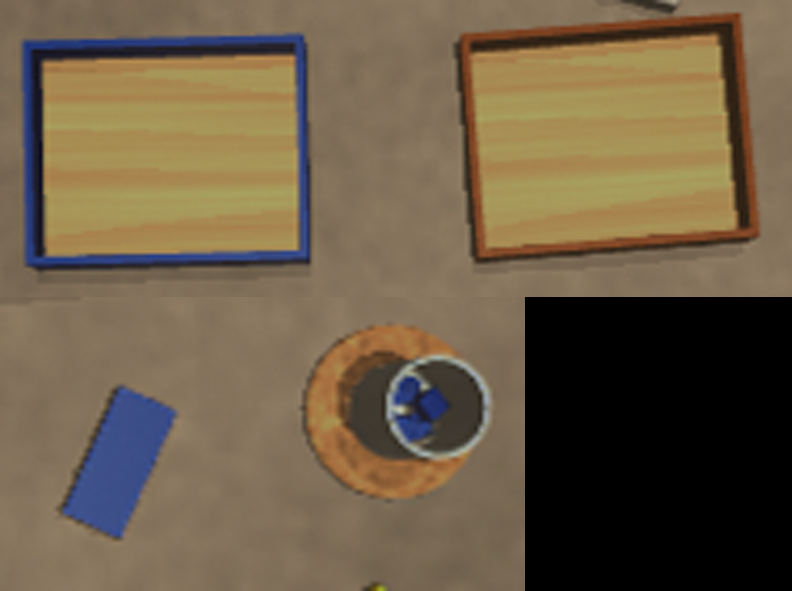

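The crop confirms the blue bar as the blue tile, with crop centre about (118,462). It also gives the tray rim corners, the coaster centre at crop (391,412) and the pot mouth at crop (439,407).

```bash
cat >> h.py <<'E'
import json
from bench import sensors
def down(psi):
    y=np.array([np.cos(psi),np.sin(psi),0]); z=np.array([0,0,-1.]); return np.c_[np.cross(y,z),y,z]
def tilt(a,p,s=1): # tool pointing along azimuth a, pitched p below horizontal (deg)
    a,p=np.radians([a,p]); z=np.array([np.cos(a)*np.cos(p),np.sin(a)*np.cos(p),-np.sin(p)]); y=s*np.array([-np.sin(a),np.cos(a),0]); return np.c_[np.cross(y,z),y,z]
def load():
    c=json.load(open("cmd.json")); return np.array(c["p"]),np.array(c["R"])
def save(p,R): json.dump(dict(p=list(map(float,p)),R=np.array(R).tolist()),open("cmd.json","w"))
def plan(wps,dry=False,vr=6.6,vt=40):
    "wps: (pos,R[,maxmm per row]) -> prints calls (delta per call), 5 rows each at most"
    p,R=load()
    for i,w in enumerate(wps):
        P,T=np.array(w[0],float),np.array(w[1]); v=w[2] if len(w)>2 else vt
        while True:
            dp=P-p; dr=Ro.from_matrix(R.T@T).as_rotvec(); D=np.linalg.norm(dp); A=np.degrees(np.linalg.norm(dr))
            if D<.3 and A<.4: break
            n=max(D/v,A/vr); k=min(1,5/n); rows=int(np.ceil(min(n,5)-1e-6))
            s=np.round(R.T@dp*k/200,4); r=np.round(dr*k/(2*np.pi),4)
            print(i,"rows",rows,"d",s.tolist(),"r",r.tolist())
            p=p+R@(s*200); R=R@Ro.from_rotvec(r*2*np.pi).as_matrix()
            if k==1: break
    if not dry: save(p,R)
def st():
    o=sensors.observe(); print("t",round(o["time"],2),"pos",np.round(o["position"],1),"open",round(o["opening"],1),"gf",round(o["gripper_force"],1),"ft",np.round(o["ft_force"],1),"j",np.round(o["joint_pos"],2)); return o
E
python3 - <<'E'
from h import *; import pickle
d=pickle.load(open("f0.pkl","rb")); f=d["top"]
A=lambda L:np.array(L)/3.3+[195,145]
for n,L in dict(blue=[(23,42),(303,36),(310,262),(28,268)],brown=[(457,36),(740,14),(759,236),(478,261)]).items():
    P=ray(f,A(L)-.35,45)[:,:2]; e=P[0]-P[1]+P[3]-P[2]; print(n,P.mean(0).round(1),"y-axis deg",np.degrees(np.arctan2(e[1],e[0])).round(1),[np.linalg.norm(P[i]-P[i-1]).round(1) for i in range(4)])
B=lambda x,y:np.array([[x/4.2+365,(y-297)/4.2+225]])-.4
print("coaster",ray(f,B(391,412),6).round(1),"pot",ray(f,B(439,407.5),86).round(1))
q=np.array([0,.16955052,.98552077,0]); R=Ro.from_quat(np.r_[q[1:],q[0]]).as_matrix(); print(R.round(3),"psi",np.degrees(np.arctan2(R[1,1],R[0,1])))
save([217.234,612.627,231.269],R)
E
```

```text
blue [626.7 157.9] y-axis deg 91.3 [np.float64(161.3), np.float64(199.3), np.float64(161.4), np.float64(199.4)]
brown [ 638.1 -156. ] y-axis deg 94.9 [np.float64(161.3), np.float64(202.2), np.float64(159.1), np.float64(199.7)]
coaster [[ 485.  -350.1    6. ]] pot [[ 484.9 -351.7   86. ]]
[[-0.943  0.334  0.   ]
 [ 0.334  0.943  0.   ]
 [ 0.     0.    -1.   ]] psi 70.4766131212825
```

Run:
```python
from h import *
r=np.radians
plan([((421.9,199.7,110),down(r(33.3))),((421.9,199.7,5),down(r(33.3)),25)])
```

```text
0 rows 5 d [-0.6944, -0.6731, 0.2545] r [0.0, 0.0, 0.0433]
0 rows 5 d [-0.8497, -0.4618, 0.2545] r [0.0, 0.0, 0.0434]
0 rows 2 d [-0.3608, -0.0827, 0.0973] r [0.0, 0.0, 0.0166]
1 rows 5 d [-0.0, 0.0, 0.525] r [0.0, 0.0, -0.0]
```

>>> jog_arm --motion '[{"dx": -0.6944,"dy": -0.6731,"dz": 0.2545,"rz": 0.0433,"hand": -1},{"dx": -0.6944,"dy": -0.6731,"dz": 0.2545,"rz": 0.0433,"hand": -1},{"dx": -0.6944,"dy": -0.6731,"dz": 0.2545,"rz": 0.0433,"hand": -1},{"dx": -0.6944,"dy": -0.6731,"dz": 0.2545,"rz": 0.0433,"hand": -1},{"dx": -0.6944,"dy": -0.6731,"dz": 0.2545,"rz": 0.0433,"hand": -1}]' --squeeze 60

```text
invalid input at $.motion[0]: expected keys hand, dx, dy, dz, rx, ry, rz
```

>>> jog_arm --motion '[{"dx": -0.8497,"dy": -0.4618,"dz": 0.2545,"rz": 0.0434},{"dx": -0.8497,"dy": -0.4618,"dz": 0.2545,"rz": 0.0434},{"dx": -0.8497,"dy": -0.4618,"dz": 0.2545,"rz": 0.0434},{"dx": -0.8497,"dy": -0.4618,"dz": 0.2545,"rz": 0.0434},{"dx": -0.8497,"dy": -0.4618,"dz": 0.2545,"rz": 0.0434}]'

```text
invalid input at $.motion[0]: expected keys hand, dx, dy, dz, rx, ry, rz
```

>>> jog_arm --motion '[{"dx": -0.3608,"dy": -0.0827,"dz": 0.0973,"rz": 0.0166},{"dx": -0.3608,"dy": -0.0827,"dz": 0.0973,"rz": 0.0166},{"dx": -0.3608,"dy": -0.0827,"dz": 0.0973,"rz": 0.0166},{"dx": -0.3608,"dy": -0.0827,"dz": 0.0973,"rz": 0.0166}]'

```text
invalid input at $.motion[0]: expected keys hand, dx, dy, dz, rx, ry, rz
```

>>> jog_arm --motion '[{"hand": -1,"dx": -0.694,"dy": -0.673,"dz": 0.254,"rx": 0,"ry": 0,"rz": 0.043},{"hand": -1,"dx": -0.694,"dy": -0.673,"dz": 0.254,"rx": 0,"ry": 0,"rz": 0.043},{"hand": -1,"dx": -0.694,"dy": -0.673,"dz": 0.254,"rx": 0,"ry": 0,"rz": 0.043},{"hand": -1,"dx": -0.694,"dy": -0.673,"dz": 0.254,"rx": 0,"ry": 0,"rz": 0.043},{"hand": -1,"dx": -0.694,"dy": -0.673,"dz": 0.254,"rx": 0,"ry": 0,"rz": 0.043}]' --squeeze 60

```text
time: 0.52
position: [304.2, 435.2, 179.0]
tool_rot: [0.0, 0.302, 0.953, -0.002]
ft_force: [0.8, -0.3, 0.0]
opening: 85.3
gripper_force: 0.0
```

>>> jog_arm --motion '[{"hand": -1,"dx": -0.85,"dy": -0.462,"dz": 0.254,"rx": 0,"ry": 0,"rz": 0.043},{"hand": -1,"dx": -0.85,"dy": -0.462,"dz": 0.254,"rx": 0,"ry": 0,"rz": 0.043},{"hand": -1,"dx": -0.85,"dy": -0.462,"dz": 0.254,"rx": 0,"ry": 0,"rz": 0.043},{"hand": -1,"dx": -0.85,"dy": -0.462,"dz": 0.254,"rx": 0,"ry": 0,"rz": 0.043},{"hand": -1,"dx": -0.85,"dy": -0.462,"dz": 0.254,"rx": 0,"ry": 0,"rz": 0.043}]'

```text
time: 0.93
position: [389.7, 262.4, 128.7]
tool_rot: [-0.0, 0.427, 0.904, -0.001]
ft_force: [0.5, -0.6, 0.3]
opening: 85.4
gripper_force: 0.0
```

>>> jog_arm --motion '[{"hand": -1,"dx": -0.361,"dy": -0.083,"dz": 0.097,"rx": 0,"ry": 0,"rz": 0.017},{"hand": -1,"dx": -0.361,"dy": -0.083,"dz": 0.097,"rx": 0,"ry": 0,"rz": 0.017},{"hand": -1,"dx": -0.361,"dy": -0.083,"dz": 0.097,"rx": 0,"ry": 0,"rz": 0.017},{"hand": -1,"dx": -0.361,"dy": -0.083,"dz": 0.097,"rx": 0,"ry": 0,"rz": 0.017}]'

```text
time: 1.27
position: [422.5, 196.8, 109.4]
tool_rot: [-0.0, 0.477, 0.879, -0.001]
ft_force: [-0.1, 1.1, 0.2]
opening: 85.4
gripper_force: 0.0
```

>>> jog_arm --motion '[{"hand": -1,"dx": 0,"dy": 0,"dz": 0.3,"rx": 0,"ry": 0,"rz": 0},{"hand": -1,"dx": 0,"dy": 0,"dz": 0.3,"rx": 0,"ry": 0,"rz": 0},{"hand": -1,"dx": 0,"dy": 0,"dz": 0.3,"rx": 0,"ry": 0,"rz": 0}]'

```text
time: 1.52
position: [418.4, 199.8, 46.9]
tool_rot: [-0.002, 0.473, 0.881, -0.003]
ft_force: [-0.5, -0.5, -0.1]
opening: 85.6
gripper_force: 0.0
```

Run:
```python
from h import *
o=st(); R=Ro.from_quat(np.r_[o["tool_rot"][1:],o["tool_rot"][0]]).as_matrix(); print("psi",np.degrees(np.arctan2(R[1,1],R[0,1])))
```

```text
t 1.52 pos [418.4 199.8  46.9] open 85.6 gf 0.0 ft [-0.5 -0.5 -0.1] j [-0.84  0.32  0.34  2.18 -0.17  0.68  0.2 ]
psi 33.57183590368946
```

>>> jog_arm --motion '[{"hand": -1,"dx": 0,"dy": 0,"dz": 0.1,"rx": 0,"ry": 0,"rz": 0},{"hand": -1,"dx": 0,"dy": 0,"dz": 0.18,"rx": 0,"ry": 0,"rz": 0},{"hand": -1,"dx": 0,"dy": 0,"dz": 0.22,"rx": 0,"ry": 0,"rz": 0},{"hand": -1,"dx": 0,"dy": 0,"dz": 0.22,"rx": 0,"ry": 0,"rz": 0}]'

```text
time: 1.85
position: [421.2, 200.6, 5.6]
tool_rot: [-0.001, 0.473, 0.881, -0.001]
ft_force: [0.4, 0.1, 0.2]
opening: 85.2
gripper_force: 0.0
```

>>> jog_arm --motion '[{"hand": 1,"dx": 0,"dy": 0,"dz": 0,"rx": 0,"ry": 0,"rz": 0},{"hand": 1,"dx": 0,"dy": 0,"dz": 0,"rx": 0,"ry": 0,"rz": 0},{"hand": 1,"dx": 0,"dy": 0,"dz": 0,"rx": 0,"ry": 0,"rz": 0},{"hand": 1,"dx": 0,"dy": 0,"dz": 0,"rx": 0,"ry": 0,"rz": 0},{"hand": 1,"dx": 0,"dy": 0,"dz": 0,"rx": 0,"ry": 0,"rz": 0}]'

```text
time: 2.27
position: [423.2, 200.4, 7.5]
tool_rot: [0.0, 0.474, 0.88, 0.001]
ft_force: [-1.3, -0.5, 6.4]
opening: 34.1
gripper_force: 59.5
```

Run:
```python
from h import *
r=np.radians
save((421.9,199.6,6.3),down(r(33.4)))
T=down(r(94.9))
plan([((440,180,80),down(r(36)),40),((634.3,-111.2,80),T),((634.3,-111.2,15),T,20)])
```

```text
0 rows 2 d [-0.1316, 0.0216, -0.3685] r [0.0, 0.0, -0.0072]
1 rows 5 d [-0.9798, -0.039, 0.0] r [0.0, 0.0, -0.0917]
1 rows 4 d [-0.6283, -0.4447, 0.0] r [0.0, 0.0, -0.0719]
2 rows 4 d [-0.0, -0.0001, 0.325] r [0.0, 0.0, -0.0]
```

>>> jog_arm --motion '[{"hand": 1,"dx": 0,"dy": 0,"dz": -0.1,"rx": 0,"ry": 0,"rz": 0},{"hand": 1,"dx": -0.1,"dy": 0.02,"dz": -0.27,"rx": 0,"ry": 0,"rz": -0.007},{"hand": 1,"dx": -0.132,"dy": 0.022,"dz": -0.369,"rx": 0,"ry": 0,"rz": -0.007}]'

```text
time: 2.52
position: [443.0, 179.2, 82.5]
tool_rot: [0.002, 0.454, 0.891, 0.001]
ft_force: [1.0, 0.1, 0.1]
opening: 34.0
gripper_force: 60.5
```

>>> jog_arm --motion '[{"hand": 1,"dx": -0.98,"dy": -0.039,"dz": 0,"rx": 0,"ry": 0,"rz": -0.092},{"hand": 1,"dx": -0.98,"dy": -0.039,"dz": 0,"rx": 0,"ry": 0,"rz": -0.092},{"hand": 1,"dx": -0.98,"dy": -0.039,"dz": 0,"rx": 0,"ry": 0,"rz": -0.092},{"hand": 1,"dx": -0.98,"dy": -0.039,"dz": 0,"rx": 0,"ry": 0,"rz": -0.092},{"hand": 1,"dx": -0.98,"dy": -0.039,"dz": 0,"rx": 0,"ry": 0,"rz": -0.092}]'

```text
time: 2.93
position: [543.4, 26.0, 80.5]
tool_rot: [0.0, 0.191, 0.982, 0.0]
ft_force: [0.7, -0.3, -1.7]
opening: 33.8
gripper_force: 60.5
```

>>> jog_arm --motion '[{"hand": 1,"dx": -0.628,"dy": -0.445,"dz": 0,"rx": 0,"ry": 0,"rz": -0.072},{"hand": 1,"dx": -0.628,"dy": -0.445,"dz": 0,"rx": 0,"ry": 0,"rz": -0.072},{"hand": 1,"dx": -0.628,"dy": -0.445,"dz": 0,"rx": 0,"ry": 0,"rz": -0.072},{"hand": 1,"dx": -0.628,"dy": -0.445,"dz": 0,"rx": 0,"ry": 0,"rz": -0.072},{"hand": 1,"dx": -0.628,"dy": -0.445,"dz": 0,"rx": 0,"ry": 0,"rz": -0.072}]'

```text
time: 3.35
position: [628.0, -114.4, 81.5]
tool_rot: [0.003, -0.027, 1.0, -0.004]
ft_force: [0.4, -2.5, -0.5]
opening: 33.8
gripper_force: 60.5
```

>>> jog_arm --motion '[{"hand": 1,"dx": 0,"dy": 0,"dz": 0.1,"rx": 0,"ry": 0,"rz": 0},{"hand": 1,"dx": 0,"dy": 0,"dz": 0.2,"rx": 0,"ry": 0,"rz": 0},{"hand": 1,"dx": 0,"dy": 0,"dz": 0.27,"rx": 0,"ry": 0,"rz": 0},{"hand": 1,"dx": 0,"dy": 0,"dz": 0.3,"rx": 0,"ry": 0,"rz": 0},{"hand": 1,"dx": 0,"dy": 0,"dz": 0.315,"rx": 0,"ry": 0,"rz": 0}]'

```text
time: 3.77
position: [623.7, -102.4, 15.5]
tool_rot: [-0.002, -0.031, 1.0, 0.0]
ft_force: [-0.1, 0.1, -1.1]
opening: 34.1
gripper_force: 60.5
```

Run:
```python
from h import *
o=st(); f=__import__("bench").grab_frame("wrist"); cv2.imwrite("pics/w1.png",f["pixels"][:,:,::-1]); st()
```

```text
t 3.77 pos [ 623.7 -102.4   15.5] open 34.1 gf 60.5 ft [-0.1  0.1 -1.1] j [-0.08  0.62  0.23  1.78 -0.19  0.77  1.87]
t 3.82 pos [ 624.2 -102.6   15.9] open 33.7 gf 60.5 ft [ 1.4 -0.4 -1.4] j [-0.08  0.62  0.23  1.78 -0.19  0.77  1.87]
```

View pics/w1.png

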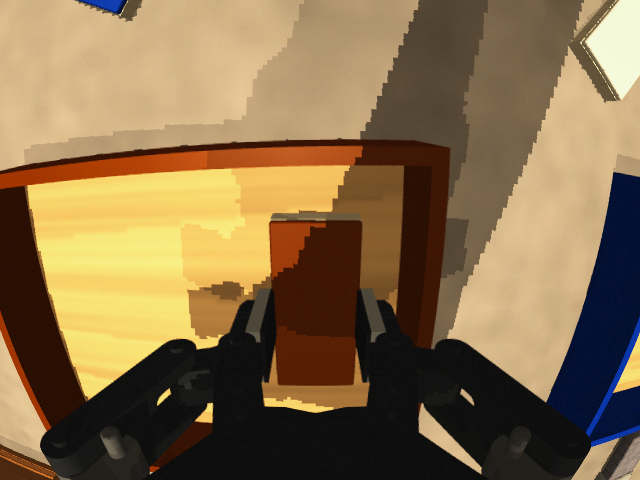

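The wrist view shows the tile held level over the brown tray, at (315,300). The arm stopped about 13 mm short and the right finger is near the wall at (405,300), so I'll shift away from it, lower and release.

>>> jog_arm --motion '[{"hand": 1,"dx": 0,"dy": -0.04,"dz": 0,"rx": 0,"ry": 0,"rz": 0},{"hand": 1,"dx": 0,"dy": -0.05,"dz": 0,"rx": 0,"ry": 0,"rz": 0},{"hand": 1,"dx": 0,"dy": -0.05,"dz": 0.01,"rx": 0,"ry": 0,"rz": 0},{"hand": 1,"dx": 0,"dy": -0.05,"dz": 0.01,"rx": 0,"ry": 0,"rz": 0}]'

```text
time: 4.15
position: [626.4, -114.1, 15.9]
tool_rot: [0.001, -0.03, 1.0, -0.0]
ft_force: [0.1, 0.3, -1.8]
opening: 33.8
gripper_force: 60.5
```

>>> jog_arm --motion '[{"hand": -0.2,"dx": 0,"dy": 0,"dz": 0,"rx": 0,"ry": 0,"rz": 0},{"hand": -0.2,"dx": 0,"dy": 0,"dz": 0,"rx": 0,"ry": 0,"rz": 0},{"hand": -0.2,"dx": 0,"dy": 0,"dz": 0,"rx": 0,"ry": 0,"rz": 0},{"hand": -0.2,"dx": 0,"dy": 0,"dz": 0,"rx": 0,"ry": 0,"rz": 0}]'

```text
time: 4.48
position: [626.2, -112.8, 15.4]
tool_rot: [0.0, -0.031, 1.0, 0.0]
ft_force: [-0.4, 0.4, 0.3]
opening: 51.3
gripper_force: 0.0
```

>>> jog_arm --motion '[{"hand": -0.2,"dx": 0,"dy": 0,"dz": -0.1,"rx": 0,"ry": 0,"rz": 0},{"hand": -0.2,"dx": 0,"dy": 0,"dz": -0.25,"rx": 0,"ry": 0,"rz": 0},{"hand": -0.2,"dx": 0,"dy": 0,"dz": -0.4,"rx": 0,"ry": 0,"rz": 0},{"hand": -0.2,"dx": 0,"dy": 0,"dz": -0.4,"rx": 0,"ry": 0,"rz": 0}]'

```text
time: 4.82
position: [631.2, -114.2, 102.1]
tool_rot: [0.006, -0.031, 1.0, -0.001]
ft_force: [1.4, -0.8, 1.6]
opening: 51.3
gripper_force: 0.0
```

Run:
```python
from h import *
r=np.radians
o=st(); q=o["tool_rot"]; R=Ro.from_quat(np.r_[q[1:],q[0]]).as_matrix(); psi=np.degrees(np.arctan2(R[1,1],R[0,1]));print(psi)
save(o["position"],down(r(psi))); T=down(r(120.1))
plan([((422.4,-61.9,85),T),((422.4,-61.9,7),T,25)],vt=34)
```

```text
t 4.82 pos [ 631.2 -114.2  102.1] open 51.3 gf 0.0 ft [ 1.4 -0.8  1.6] j [-0.09  0.5   0.26  1.74 -0.16  0.91  1.87]
93.5385029919088
0 rows 5 d [0.8077, 0.2561, 0.0675] r [0.0, 0.0, -0.0581]
0 rows 2 d [0.179, 0.1424, 0.0182] r [0.0, 0.0, -0.0157]
1 rows 4 d [-0.0, -0.0, 0.39] r [0.0, 0.0, 0.0]
```

>>> jog_arm --motion '[{"hand": -1,"dx": 0.3,"dy": 0.09,"dz": 0.02,"rx": 0,"ry": 0,"rz": -0.02},{"hand": -1,"dx": 0.55,"dy": 0.17,"dz": 0.04,"rx": 0,"ry": 0,"rz": -0.04},{"hand": -1,"dx": 0.808,"dy": 0.256,"dz": 0.068,"rx": 0,"ry": 0,"rz": -0.058},{"hand": -1,"dx": 0.808,"dy": 0.256,"dz": 0.068,"rx": 0,"ry": 0,"rz": -0.058},{"hand": -1,"dx": 0.808,"dy": 0.256,"dz": 0.068,"rx": 0,"ry": 0,"rz": -0.058}]'

```text
time: 5.23
position: [446.1, -69.9, 76.6]
tool_rot: [-0.01, -0.212, 0.977, 0.004]
ft_force: [-2.7, 0.4, -2.7]
opening: 85.7
gripper_force: 0.0
```

>>> jog_arm --motion '[{"hand": -1,"dx": 0.179,"dy": 0.142,"dz": 0.018,"rx": 0,"ry": 0,"rz": -0.016},{"hand": -1,"dx": 0.179,"dy": 0.142,"dz": 0.018,"rx": 0,"ry": 0,"rz": -0.016},{"hand": -1,"dx": 0.179,"dy": 0.142,"dz": 0.018,"rx": 0,"ry": 0,"rz": -0.016},{"hand": -1,"dx": 0.179,"dy": 0.142,"dz": 0.018,"rx": 0,"ry": 0,"rz": -0.016},{"hand": -1,"dx": 0.179,"dy": 0.142,"dz": 0.018,"rx": 0,"ry": 0,"rz": -0.016}]'

```text
time: 5.65
position: [419.8, -61.3, 78.9]
tool_rot: [0.002, -0.26, 0.966, -0.001]
ft_force: [1.6, 0.0, 0.9]
opening: 85.6
gripper_force: 0.0
```

```bash
cat >> h.py <<'E'
def here():
    o=st(); q=o["tool_rot"]; R=Ro.from_quat(np.r_[q[1:],q[0]]).as_matrix(); print("psi",np.degrees(np.arctan2(R[1,1],R[0,1])).round(1),"z",R[:,2].round(3)); save(o["position"],R); return o,R
E
python3 - <<'E'
from h import *
here(); T=down(np.radians(120.1))
plan([((422.4,-61.9,40),T,20),((422.4,-61.9,7.5),T,10)],vt=34)
E
```

```text
t 5.65 pos [419.8 -61.3  78.9] open 85.6 gf 0.0 ft [1.6 0.  0.9] j [-0.1   0.18  0.16  2.25 -0.04  0.71  2.18]
psi 120.2 z [ 0.004 -0.    -1.   ]
0 rows 2 d [-0.0092, -0.0088, 0.1945] r [-0.0004, 0.0005, 0.0001]
1 rows 4 d [-0.0001, -0.0001, 0.1625] r [0.0, -0.0, 0.0]
```

>>> jog_arm --motion '[{"hand": -1,"dx": -0.01,"dy": -0.009,"dz": 0.13,"rx": 0,"ry": 0,"rz": 0},{"hand": -1,"dx": -0.01,"dy": -0.009,"dz": 0.24,"rx": 0,"ry": 0,"rz": 0},{"hand": -1,"dx": -0.01,"dy": -0.009,"dz": 0.31,"rx": 0,"ry": 0,"rz": 0},{"hand": -1,"dx": -0.01,"dy": -0.009,"dz": 0.355,"rx": 0,"ry": 0,"rz": 0},{"hand": -1,"dx": -0.01,"dy": -0.009,"dz": 0.355,"rx": 0,"ry": 0,"rz": 0}]'

```text
time: 6.07
position: [420.1, -61.7, 5.6]
tool_rot: [-0.001, -0.26, 0.966, 0.0]
ft_force: [0.1, 0.2, -0.5]
opening: 85.6
gripper_force: 0.0
```

>>> jog_arm --motion '[{"hand": 1,"dx": 0,"dy": 0,"dz": 0,"rx": 0,"ry": 0,"rz": 0},{"hand": 1,"dx": 0,"dy": 0,"dz": 0,"rx": 0,"ry": 0,"rz": 0},{"hand": 1,"dx": 0,"dy": 0,"dz": 0,"rx": 0,"ry": 0,"rz": 0},{"hand": 1,"dx": 0,"dy": 0,"dz": 0,"rx": 0,"ry": 0,"rz": 0},{"hand": 1,"dx": 0,"dy": 0,"dz": 0,"rx": 0,"ry": 0,"rz": 0}]'

```text
time: 6.48
position: [421.0, -61.7, 8.2]
tool_rot: [0.001, -0.26, 0.966, -0.0]
ft_force: [-1.0, -0.0, 4.4]
opening: 33.8
gripper_force: 59.2
```

Run:
```python
from h import *
here(); T=down(np.radians(94.9))
plan([((425,-63,88),down(np.radians(120))),((641.9,-200.8,88),T)],vt=32,vr=5)
```

```text
t 6.48 pos [421.  -61.7   8.2] open 33.8 gf 59.2 ft [-1.  -0.   4.4] j [-0.08  0.33  0.14  2.27 -0.09  0.54  2.22]
psi 120.2 z [ 0.002 -0.    -1.   ]
0 rows 3 d [-0.015, -0.0163, -0.399] r [-0.0002, 0.0003, 0.0005]
1 rows 5 d [-0.3702, -0.7092, 0.0001] r [0.0, 0.0, 0.0434]
1 rows 4 d [-0.3319, -0.3535, -0.0] r [0.0, 0.0, 0.0263]
```

>>> jog_arm --motion '[{"hand": 1,"dx": 0,"dy": 0,"dz": -0.1,"rx": 0,"ry": 0,"rz": 0},{"hand": 1,"dx": 0,"dy": 0,"dz": -0.25,"rx": 0,"ry": 0,"rz": 0},{"hand": 1,"dx": -0.015,"dy": -0.016,"dz": -0.4,"rx": 0,"ry": 0,"rz": 0},{"hand": 1,"dx": -0.015,"dy": -0.016,"dz": -0.4,"rx": 0,"ry": 0,"rz": 0}]'

```text
time: 6.82
position: [429.4, -63.3, 92.4]
tool_rot: [0.006, -0.26, 0.966, -0.002]
ft_force: [1.4, -0.0, -1.4]
opening: 33.8
gripper_force: 60.5
```

>>> jog_arm --motion '[{"hand": 1,"dx": -0.37,"dy": -0.71,"dz": 0,"rx": 0,"ry": 0,"rz": 0.043},{"hand": 1,"dx": -0.37,"dy": -0.71,"dz": 0,"rx": 0,"ry": 0,"rz": 0.043},{"hand": 1,"dx": -0.37,"dy": -0.71,"dz": 0,"rx": 0,"ry": 0,"rz": 0.043},{"hand": 1,"dx": -0.37,"dy": -0.71,"dz": 0,"rx": 0,"ry": 0,"rz": 0.043},{"hand": 1,"dx": -0.37,"dy": -0.71,"dz": 0,"rx": 0,"ry": 0,"rz": 0.043}]'

```text
time: 7.23
position: [566.0, -153.6, 88.1]
tool_rot: [0.004, -0.126, 0.992, -0.003]
ft_force: [0.2, -0.2, -1.1]
opening: 33.7
gripper_force: 60.5
```

>>> jog_arm --motion '[{"hand": 1,"dx": -0.332,"dy": -0.354,"dz": 0,"rx": 0,"ry": 0,"rz": 0.026},{"hand": 1,"dx": -0.332,"dy": -0.354,"dz": 0,"rx": 0,"ry": 0,"rz": 0.026},{"hand": 1,"dx": -0.332,"dy": -0.354,"dz": 0,"rx": 0,"ry": 0,"rz": 0.026},{"hand": 1,"dx": -0.332,"dy": -0.354,"dz": 0,"rx": 0,"ry": 0,"rz": 0.026},{"hand": 1,"dx": -0.332,"dy": -0.354,"dz": 0,"rx": 0,"ry": 0,"rz": 0.026}]'

```text
time: 7.65
position: [640.9, -200.1, 86.1]
tool_rot: [-0.001, -0.046, 0.999, 0.0]
ft_force: [-0.1, 0.6, -0.9]
opening: 33.7
gripper_force: 60.5
```

Run:
```python
from h import *
here(); T=down(np.radians(94.9))
plan([((641.9,-200.8,13.7),T,20)])
```

```text
t 7.65 pos [ 640.9 -200.1   86.1] open 33.7 gf 60.5 ft [-0.1  0.6 -0.9] j [ 0.04  0.58  0.27  1.66 -0.18  0.93  2.04]
psi 95.3 z [-0.002  0.    -1.   ]
0 rows 4 d [-0.0053, -0.0042, 0.3618] r [0.0001, -0.0003, 0.0012]
```

>>> jog_arm --motion '[{"hand": 1,"dx": -0.005,"dy": -0.004,"dz": 0.12,"rx": 0,"ry": 0,"rz": 0.001},{"hand": 1,"dx": -0.005,"dy": -0.004,"dz": 0.24,"rx": 0,"ry": 0,"rz": 0.001},{"hand": 1,"dx": -0.005,"dy": -0.004,"dz": 0.31,"rx": 0,"ry": 0,"rz": 0.001},{"hand": 1,"dx": -0.005,"dy": -0.004,"dz": 0.345,"rx": 0,"ry": 0,"rz": 0.001},{"hand": 1,"dx": -0.005,"dy": -0.004,"dz": 0.36,"rx": 0,"ry": 0,"rz": 0.001}]'

```text
time: 8.07
position: [639.7, -198.7, 14.3]
tool_rot: [-0.003, -0.044, 0.999, 0.002]
ft_force: [-8.1, 3.8, 13.9]
opening: 33.6
gripper_force: 62.1
```

>>> jog_arm --motion '[{"hand": -0.2,"dx": 0,"dy": 0,"dz": 0,"rx": 0,"ry": 0,"rz": 0},{"hand": -0.2,"dx": 0,"dy": 0,"dz": 0,"rx": 0,"ry": 0,"rz": 0},{"hand": -0.2,"dx": 0,"dy": 0,"dz": 0,"rx": 0,"ry": 0,"rz": 0},{"hand": -0.2,"dx": 0,"dy": 0,"dz": 0,"rx": 0,"ry": 0,"rz": 0}]'

```text
time: 8.4
position: [643.2, -200.7, 15.8]
tool_rot: [0.001, -0.044, 0.999, -0.0]
ft_force: [-0.3, -1.0, 0.1]
opening: 51.2
gripper_force: 0.0
```

>>> jog_arm --motion '[{"hand": -0.2,"dx": 0,"dy": 0,"dz": -0.1,"rx": 0,"ry": 0,"rz": 0},{"hand": -0.2,"dx": 0,"dy": 0,"dz": -0.25,"rx": 0,"ry": 0,"rz": 0},{"hand": -0.2,"dx": 0,"dy": 0,"dz": -0.4,"rx": 0,"ry": 0,"rz": 0},{"hand": -0.2,"dx": 0,"dy": 0,"dz": -0.4,"rx": 0,"ry": 0,"rz": 0},{"hand": -0.2,"dx": 0,"dy": 0,"dz": -0.4,"rx": 0,"ry": 0,"rz": 0}]'

```text
time: 8.82
position: [645.2, -201.6, 98.6]
tool_rot: [0.003, -0.043, 0.999, -0.001]
ft_force: [0.2, -0.5, 0.7]
opening: 50.8
gripper_force: 0.0
```

Run:
```python
from h import *
here(); T=down(np.radians(65.5))
plan([((456.1,-193,80),T)],vt=32,vr=5)
```

```text
t 8.82 pos [ 645.2 -201.6   98.6] open 50.8 gf 0.0 ft [ 0.2 -0.5  0.7] j [ 0.04  0.57  0.28  1.65 -0.18  0.94  2.03]
psi 95.0 z [ 0.007 -0.002 -1.   ]
0 rows 5 d [0.7897, 0.1053, 0.0725] r [-0.0001, 0.001, 0.0689]
0 rows 1 d [0.1434, -0.0445, 0.0146] r [0.0, 0.0001, 0.013]
```

>>> jog_arm --motion '[{"hand": -1,"dx": 0.3,"dy": 0.04,"dz": 0.03,"rx": 0,"ry": 0,"rz": 0.025},{"hand": -1,"dx": 0.79,"dy": 0.105,"dz": 0.072,"rx": 0,"ry": 0.001,"rz": 0.069},{"hand": -1,"dx": 0.79,"dy": 0.105,"dz": 0.072,"rx": 0,"ry": 0.001,"rz": 0.069},{"hand": -1,"dx": 0.79,"dy": 0.105,"dz": 0.072,"rx": 0,"ry": 0.001,"rz": 0.069},{"hand": -1,"dx": 0.79,"dy": 0.105,"dz": 0.072,"rx": 0,"ry": 0.001,"rz": 0.069}]'

```text
time: 9.23
position: [468.9, -192.1, 75.6]
tool_rot: [-0.013, 0.176, 0.984, 0.001]
ft_force: [-2.1, -0.1, -1.9]
opening: 85.3
gripper_force: 0.0
```

>>> jog_arm --motion '[{"hand": -1,"dx": 0.143,"dy": -0.044,"dz": 0.015,"rx": 0,"ry": 0,"rz": 0.013},{"hand": -1,"dx": 0.143,"dy": -0.044,"dz": 0.015,"rx": 0,"ry": 0,"rz": 0.013},{"hand": -1,"dx": 0.143,"dy": -0.044,"dz": 0.015,"rx": 0,"ry": 0,"rz": 0.013},{"hand": -1,"dx": 0.143,"dy": -0.044,"dz": 0.015,"rx": 0,"ry": 0,"rz": 0.013},{"hand": -1,"dx": 0.143,"dy": -0.044,"dz": 0.015,"rx": 0,"ry": 0,"rz": 0.013}]'

```text
time: 9.65
position: [454.9, -192.0, 77.9]
tool_rot: [-0.002, 0.212, 0.977, -0.0]
ft_force: [0.6, 0.2, 0.2]
opening: 85.5
gripper_force: 0.0
```

Run:
```python
from h import *
here(); T=down(np.radians(65.5))
plan([((456.1,-193,8),T,20)])
```

```text
t 9.65 pos [ 454.9 -192.    77.9] open 85.5 gf 0.0 ft [0.6 0.2 0.2] j [-0.06  0.32  0.42  2.1  -0.18  0.76  1.62]
psi 65.6 z [-0.005  0.    -1.   ]
0 rows 4 d [-0.0089, -0.0014, 0.3495] r [-0.0003, -0.0007, 0.0002]
```

>>> jog_arm --motion '[{"hand": -1,"dx": -0.009,"dy": -0.001,"dz": 0.12,"rx": 0,"ry": 0,"rz": 0},{"hand": -1,"dx": -0.009,"dy": -0.001,"dz": 0.23,"rx": 0,"ry": 0,"rz": 0},{"hand": -1,"dx": -0.009,"dy": -0.001,"dz": 0.3,"rx": 0,"ry": 0,"rz": 0},{"hand": -1,"dx": -0.009,"dy": -0.001,"dz": 0.347,"rx": 0,"ry": 0,"rz": 0},{"hand": -1,"dx": -0.009,"dy": -0.001,"dz": 0.347,"rx": 0,"ry": 0,"rz": 0}]'

```text
time: 10.07
position: [454.0, -192.3, 6.5]
tool_rot: [-0.005, 0.212, 0.977, -0.0]
ft_force: [-1.3, 0.5, 0.7]
opening: 85.0
gripper_force: 0.0
```

>>> jog_arm --motion '[{"hand": 1,"dx": 0,"dy": 0,"dz": 0,"rx": 0,"ry": 0,"rz": 0},{"hand": 1,"dx": 0,"dy": 0,"dz": 0,"rx": 0,"ry": 0,"rz": 0},{"hand": 1,"dx": 0,"dy": 0,"dz": 0,"rx": 0,"ry": 0,"rz": 0},{"hand": 1,"dx": 0,"dy": 0,"dz": 0,"rx": 0,"ry": 0,"rz": 0},{"hand": 1,"dx": 0,"dy": 0,"dz": 0,"rx": 0,"ry": 0,"rz": 0}]'

```text
time: 10.48
position: [455.7, -193.4, 9.7]
tool_rot: [-0.002, 0.212, 0.977, -0.0]
ft_force: [-1.3, -0.4, 5.3]
opening: 33.3
gripper_force: 59.1
```

Run:
```python
from h import *
here(); T=down(np.radians(91.3))
plan([((456,-192,88),down(np.radians(65.5))),((625.7,202.9,88),T)],vt=32,vr=5)
```

```text
t 10.48 pos [ 455.7 -193.4    9.7] open 33.3 gf 59.1 ft [-1.3 -0.4  5.3] j [-0.    0.45  0.37  2.12 -0.27  0.62  1.69]
psi 65.5 z [-0.004  0.    -1.   ]
0 rows 3 d [0.0028, 0.0065, -0.3915] r [-0.0002, -0.0006, -0.0001]
1 rows 5 d [0.0174, 0.7998, 0.0] r [0.0, 0.0, -0.0267]
1 rows 5 d [-0.1164, 0.7915, 0.0] r [0.0, 0.0, -0.0267]
1 rows 4 d [-0.1695, 0.5222, 0.0] r [0.0, 0.0, -0.0183]
```

>>> jog_arm --motion '[{"hand": 1,"dx": 0,"dy": 0,"dz": -0.1,"rx": 0,"ry": 0,"rz": 0},{"hand": 1,"dx": 0,"dy": 0,"dz": -0.25,"rx": 0,"ry": 0,"rz": 0},{"hand": 1,"dx": 0.003,"dy": 0.006,"dz": -0.4,"rx": 0,"ry": 0,"rz": 0},{"hand": 1,"dx": 0.003,"dy": 0.006,"dz": -0.4,"rx": 0,"ry": 0,"rz": 0}]'

```text
time: 10.82
position: [459.4, -193.2, 93.7]
tool_rot: [0.003, 0.213, 0.977, -0.0]
ft_force: [1.4, -0.7, -1.3]
opening: 33.1
gripper_force: 60.1
```

>>> jog_arm --motion '[{"hand": 1,"dx": 0.017,"dy": 0.8,"dz": 0,"rx": 0,"ry": 0,"rz": -0.027},{"hand": 1,"dx": 0.017,"dy": 0.8,"dz": 0,"rx": 0,"ry": 0,"rz": -0.027},{"hand": 1,"dx": 0.017,"dy": 0.8,"dz": 0,"rx": 0,"ry": 0,"rz": -0.027},{"hand": 1,"dx": 0.017,"dy": 0.8,"dz": 0,"rx": 0,"ry": 0,"rz": -0.027},{"hand": 1,"dx": 0.017,"dy": 0.8,"dz": 0,"rx": 0,"ry": 0,"rz": -0.027}]'

```text
time: 11.23
position: [521.9, -33.9, 88.3]
tool_rot: [-0.002, 0.122, 0.992, 0.003]
ft_force: [0.3, 1.4, -1.5]
opening: 33.4
gripper_force: 60.1
```

>>> jog_arm --motion '[{"hand": 1,"dx": -0.116,"dy": 0.79,"dz": 0,"rx": 0,"ry": 0,"rz": -0.027},{"hand": 1,"dx": -0.116,"dy": 0.79,"dz": 0,"rx": 0,"ry": 0,"rz": -0.027},{"hand": 1,"dx": -0.116,"dy": 0.79,"dz": 0,"rx": 0,"ry": 0,"rz": -0.027},{"hand": 1,"dx": -0.116,"dy": 0.79,"dz": 0,"rx": 0,"ry": 0,"rz": -0.027},{"hand": 1,"dx": -0.116,"dy": 0.79,"dz": 0,"rx": 0,"ry": 0,"rz": -0.027}]'

```text
time: 11.65
position: [583.4, 114.2, 88.0]
tool_rot: [-0.001, 0.038, 0.999, 0.004]
ft_force: [-0.1, 2.7, -1.7]
opening: 33.3
gripper_force: 60.2
```

>>> jog_arm --motion '[{"hand": 1,"dx": -0.17,"dy": 0.522,"dz": 0,"rx": 0,"ry": 0,"rz": -0.018},{"hand": 1,"dx": -0.17,"dy": 0.522,"dz": 0,"rx": 0,"ry": 0,"rz": -0.018},{"hand": 1,"dx": -0.17,"dy": 0.522,"dz": 0,"rx": 0,"ry": 0,"rz": -0.018},{"hand": 1,"dx": -0.17,"dy": 0.522,"dz": 0,"rx": 0,"ry": 0,"rz": -0.018},{"hand": 1,"dx": -0.17,"dy": 0.522,"dz": 0,"rx": 0,"ry": 0,"rz": -0.018}]'

```text
time: 12.07
position: [623.6, 206.2, 86.8]
tool_rot: [-0.004, -0.015, 1.0, 0.001]
ft_force: [-0.3, -0.9, -2.3]
opening: 32.9
gripper_force: 60.2
```

Run:
```python
from h import *
here(); T=down(np.radians(91.3))
plan([((625.7,202.9,16),T,20)])
```

```text
t 12.07 pos [623.6 206.2  86.8] open 32.9 gf 60.2 ft [-0.3 -0.9 -2.3] j [-0.52  0.55  0.19  1.69 -0.13  0.92  1.32]
psi 91.7 z [-0.007  0.002 -1.   ]
0 rows 4 d [-0.0126, -0.0173, 0.3541] r [0.0003, -0.0011, 0.0011]
```

>>> jog_arm --motion '[{"hand": 1,"dx": -0.013,"dy": -0.017,"dz": 0.12,"rx": 0,"ry": 0,"rz": 0.001},{"hand": 1,"dx": -0.013,"dy": -0.017,"dz": 0.24,"rx": 0,"ry": 0,"rz": 0.001},{"hand": 1,"dx": -0.013,"dy": -0.017,"dz": 0.31,"rx": 0,"ry": 0,"rz": 0.001},{"hand": 1,"dx": -0.013,"dy": -0.017,"dz": 0.34,"rx": 0,"ry": 0,"rz": 0.001},{"hand": 1,"dx": -0.013,"dy": -0.017,"dz": 0.355,"rx": 0,"ry": 0,"rz": 0.001}]'

```text
time: 12.48
position: [624.2, 197.0, 15.8]
tool_rot: [-0.006, -0.008, 1.0, -0.001]
ft_force: [-6.5, -2.9, 13.1]
opening: 33.4
gripper_force: 62.1
```

>>> jog_arm --motion '[{"hand": -0.2,"dx": 0,"dy": 0,"dz": 0,"rx": 0,"ry": 0,"rz": 0},{"hand": -0.2,"dx": 0,"dy": 0,"dz": 0,"rx": 0,"ry": 0,"rz": 0},{"hand": -0.2,"dx": 0,"dy": 0,"dz": 0,"rx": 0,"ry": 0,"rz": 0},{"hand": -0.2,"dx": 0,"dy": 0,"dz": 0,"rx": 0,"ry": 0,"rz": 0}]'

```text
time: 12.82
position: [627.4, 200.2, 17.6]
tool_rot: [-0.002, -0.009, 1.0, 0.001]
ft_force: [-0.0, 0.2, 0.7]
opening: 50.8
gripper_force: 0.0
```

>>> jog_arm --motion '[{"hand": -0.2,"dx": 0,"dy": 0,"dz": -0.1,"rx": 0,"ry": 0,"rz": 0},{"hand": -0.2,"dx": 0,"dy": 0,"dz": -0.3,"rx": 0,"ry": 0,"rz": 0},{"hand": -0.2,"dx": 0,"dy": 0,"dz": -0.5,"rx": 0,"ry": 0,"rz": 0},{"hand": -0.2,"dx": 0,"dy": 0,"dz": -0.7,"rx": 0,"ry": 0,"rz": 0},{"hand": -0.2,"dx": 0,"dy": 0,"dz": -0.7,"rx": 0,"ry": 0,"rz": 0}]'

```text
time: 13.23
position: [634.5, 201.9, 168.0]
tool_rot: [0.006, -0.009, 1.0, 0.004]
ft_force: [2.0, 0.7, 1.5]
opening: 51.3
gripper_force: 0.0
```

Run:
```python
from h import *; from bench import grab_frame
import pickle
here(); f=grab_frame("scene"); cv2.imwrite("pics/s2.png",f["pixels"][100:460,130:610][:,:,::-1].repeat(1,0)); pickle.dump(f,open("s2.pkl","wb"))
```

```text
t 13.23 pos [634.5 201.9 168. ] open 51.3 gf 0.0 ft [2.  0.7 1.5] j [-0.53  0.47  0.21  1.63 -0.11  1.04  1.3 ]
psi 91.0 z [ 0.012  0.008 -1.   ]
```

View pics/s2.png

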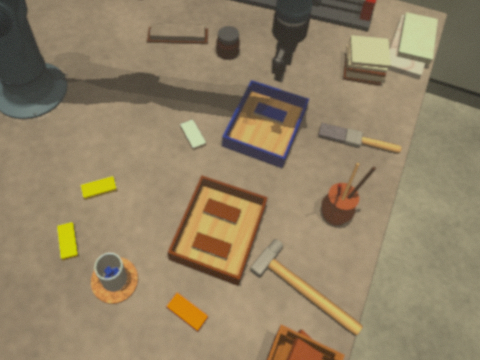

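All three tiles are in their trays: browns at (223,210) and (211,245), blue at (270,112) in this crop. Next I'll fit the arm's kinematics from the logged poses, to choose a pot grasp within the joint limits.

```bash
cat > k.py <<'E'
from h import *
from scipy.optimize import least_squares
import itertools
data=[([-1.328,.383,.044,1.598,-.018,1.161,-.05],[217.2,612.6,231.3],70.5),([-.84,.32,.34,2.18,-.17,.68,.2],[418.4,199.8,46.9],33.6),
([-.08,.62,.23,1.78,-.19,.77,1.87],[624,-102.5,15.7],93.5),([-.09,.5,.26,1.74,-.16,.91,1.87],[631.2,-114.2,102.1],93.5),([-.1,.18,.16,2.25,-.04,.71,2.18],[419.8,-61.3,78.9],120.2),
([-.08,.33,.14,2.27,-.09,.54,2.22],[421,-61.7,8.2],120.2),([.04,.57,.28,1.65,-.18,.94,2.03],[645.2,-201.6,98.6],95),([-.06,.32,.42,2.1,-.18,.76,1.62],[454.9,-192,77.9],65.6),
([-.52,.55,.19,1.69,-.13,.92,1.32],[623.6,206.2,86.8],91.7),([-.53,.47,.21,1.63,-.11,1.04,1.3],[634.5,201.9,168],91)]
lim=np.array([[-2.61,2.61],[-.41,2.15],[-1.48,1.57],[0,2.5],[-1.57,4.71],[.05,1.97],[-2.85,2.85]])
def fk(j,s,L,off=0):
    e=lambda a,x:Ro.from_euler(a,x).as_matrix()
    Z=np.array([0,0,1.]); A=e('z',s[0]*j[0])@e('y',j[1]); p=Z*L[0]+A@np.array([0,0,L[1]])
    A=A@e('z',s[1]*j[2])@e('y',j[3]); p=p+A@np.array([0,0,L[2]])
    A=A@e('z',s[2]*j[4])@e('y',j[5]); p=p+A@np.array([L[4],0,L[3]]); return p,A@e('z',s[3]*j[6]+off)
def fit():
    best=None
    for s in itertools.product([1,-1],repeat=4):
      for o0 in (np.pi/2,-np.pi/2):
        def res(x):
            r=[]
            for j,p,psi in data:
                q,R=fk(j,s,x[:5],x[5]); r+=list(q-p)+list(100*(R-down(np.radians(psi))).ravel())
            return r
        m=least_squares(res,[300,400,400,220,0,o0])
        if best is None or m.cost<best[0]: best=(m.cost,s,m.x,np.abs(m.fun).max())
    return best
E
python3 -c "
from k import *
b=fit(); print(b); json.dump([list(b[1]),list(b[2])],open('kin.json','w'))
s,x=b[1],b[2]
for j,p,psi in data: q,R=fk(j,s,x[:5],x[5]); print((q-p).round(1))"
```

```text
(np.float64(4674.709222586985), (-1, -1, -1, -1), array([322.97769472, 357.63085932, 522.09702535, 213.2988548 ,
       -48.87049139,   1.56710041]), np.float64(34.09036984262042))
[-33.8  22.7   2.1]
[-1.4 21.  -9. ]
[-21.   18.4   7.6]
[-5.7 22.   6.4]
[ 34.1  32.  -11.6]
[13.4 30.4 -6. ]
[-13.1  14.6   7.9]
[17.9 10.8 -8.6]
[-18.9  15.1   8.4]
[-10.3  23.8   2.8]
```

```bash
cat >> k.py <<'E'
def fk2(j,x):  # x: 4 link offset vectors (12) + roll offset; all twists negative
    e=lambda a,v:Ro.from_euler(a,v).as_matrix(); v=np.reshape(x[:12],(4,3)); p=np.array([0,0,v[0,2]])
    A=e('z',-j[0]); p=p+A@[v[0,0],v[0,1],0]; A=A@e('y',j[1]); p=p+A@v[1]
    A=A@e('z',-j[2])@e('y',j[3]); p=p+A@v[2]; A=A@e('z',-j[4])@e('y',j[5]); p=p+A@v[3]
    return p,A@e('z',-j[6]+x[12])
def fit2():
    x0=np.array([0,0,320,0,0,380,0,0,480,0,0,215,1.567])
    def res(x):
        r=[]
        for j,p,psi in data:
            q,R=fk2(j,x); r+=list(q-p)+list(100*(R-down(np.radians(psi))).ravel())
        return r+list((x-x0)[:12]*np.tile([.03,.03,.003],4))
    return least_squares(res,x0)
E
python3 -c "
from k import *
m=fit2(); print(m.x.round(1),m.cost); json.dump(list(m.x),open('kin.json','w'))
for j,p,psi in data: q,R=fk2(j,m.x); print((q-p).round(1),end=' ')"
```

```text
[-2.000e+00 -9.600e+00  1.674e+02 -2.700e+00 -9.600e+00  4.989e+02
 -2.700e+00 -2.280e+01  5.069e+02 -4.000e-01  2.100e+00  2.004e+02
  1.600e+00] 48.23615152240604
[-1.4  0.4  0.4] [-1.9 -0.2 -0. ] [ 1.1 -0.5 -2.4] [-1.   2.4  2.6] [-0.9 -0.6 -1.1] [1.4 1.1 1. ] [-2.2 -4.4 -0.4] [ 1.8  1.1 -0.3] [ 1.7 -2.2  1.6] [-0.4  1.1 -1.3]
```

```bash
cat > sim.py <<'E'
from k import *
X=np.array(json.load(open("kin.json"))); TR=np.array([626.7,157.9])
def ik(j0,p,R,it=25):
    j=np.array(j0,float)
    for _ in range(it):
        q,A=fk2(j,X); e=np.r_[(p-q)/200,Ro.from_matrix(R@A.T).as_rotvec()]
        if np.linalg.norm(e)<1e-3: break
        J=np.empty((6,7))
        for i in range(7):
            d=j.copy(); d[i]+=1e-4; q2,A2=fk2(d,X); J[:,i]=np.r_[(q2-q)/200,Ro.from_matrix(A2@A.T).as_rotvec()]/1e-4
        j=np.clip(j+np.clip(J.T@np.linalg.solve(J@J.T+1e-3*np.eye(6),e),-.15,.15),lim[:,0]+.02,lim[:,1]-.02)
    return j,np.linalg.norm(e)
def path(j,wps,p,R,verbose=False):
    worst=0;marg=9
    for P,T in wps:
        P=np.array(P,float); rv=Ro.from_matrix(R.T@T).as_rotvec(); n=int(max(3,np.degrees(np.linalg.norm(rv))/12,np.linalg.norm(P-p)/70)+1)
        for k in range(1,n+1):
            j,e=ik(j,p+(P-p)*k/n,R@Ro.from_rotvec(rv*k/n).as_matrix()); worst=max(worst,e)
            if worst>.08: return worst,0,j
        p,R=P,T; marg=min(marg,np.min(np.r_[j-lim[:,0],lim[:,1]-j]))
        if verbose: print(np.round(P),np.round(j,2),round(e,3))
    return worst,marg,j
GP=np.array([485,-350.7,58.])
def wps(a,p,s,b,p2,phi,gz=108,my=130):
    T=tilt(a,p,s); z=T[:,2]; U=tilt(b,p2,s); g=23
    V=U@Ro.from_euler('z',np.radians(phi)).as_matrix(); up=U.T@np.array([0,0,1.])
    um=V@up; G=np.array([TR[0],my,gz])-np.array([um[0],um[1],0])*30
    return [(GP+g*z-110*z+[0,0,60],T),(GP+g*z-110*z,T),(GP+g*z,T),(GP+g*z+[0,0,110],T),(np.r_[G[:2],168]+g*U[:,2],U),(G+g*U[:,2],U),(G+g*V[:,2],V)]
E
cat > run.py <<'E'
from sim import *
from multiprocessing import Pool
j0=np.array([-.53,.47,.21,1.63,-.11,1.04,1.3]); p0=np.array([634.5,201.9,168]); R0=down(np.radians(91))
def f(c):
    a,p,s,db,phi=c
    try: w,m,j=path(j0,wps(a,p,s,a+db,p,phi),p0,R0)
    except Exception as e: return (9,0,c)
    return (w,m,c)
if __name__=="__main__":
    C=[(a,p,s,db,phi) for a in range(-180,180,15) for p in (15,25,35) for s in (1,-1) for db in (0,50) for phi in (125,-125)]
    with Pool() as P: r=P.map(f,C)
    ok=sorted([x for x in r if x[0]<.05],key=lambda x:-x[1]); print(len(ok))
    for x in ok[:15]: print(np.round(x[0],3),np.round(x[1],2),x[2])
E
time timeout 500 python3 run.py
```

```text
217
0.0 0.5 (-120, 35, 1, 50, -125)
0.001 0.5 (-105, 15, -1, 50, 125)
0.0 0.5 (-105, 35, 1, 50, -125)
0.0 0.49 (-135, 35, 1, 50, -125)
0.0 0.49 (-105, 35, 1, 0, -125)
0.001 0.47 (-120, 15, -1, 50, 125)
0.001 0.46 (-150, 35, 1, 50, -125)
0.0 0.45 (-135, 25, 1, 50, -125)
0.0 0.45 (-120, 25, 1, 50, -125)
0.0 0.43 (-135, 15, 1, 50, -125)
0.001 0.43 (-105, 25, 1, 50, -125)
0.001 0.42 (-135, 25, -1, 50, 125)
0.0 0.41 (-120, 15, 1, 50, -125)
0.001 0.41 (-120, 25, -1, 50, 125)
0.001 0.4 (-150, 25, 1, 50, -125)
real	1m16.686s
user	4m32.534s
sys	0m0.402s
```

```bash
sed -i 's/up=U.T@np/up=T.T@np/' sim.py
cat >> sim.py <<'E'
def um(a,p,s,b,p2,phi): return tilt(b,p2,s)@Ro.from_euler('z',np.radians(phi)).as_matrix()@tilt(a,p,s).T@np.array([0,0,1.])
E
python3 - <<'E'
from sim import *
from run import j0,p0,R0
for c in [(-110,30,1,-60,20,-130),(-110,30,1,-80,20,-130),(-110,30,1,-110,20,-130)]:
    print(c,um(*c).round(2),um(*c[:5],-80).round(2)); print(path(j0,wps(*c,gz=98,my=140),p0,R0,True)[:2])
E
```

```text
(-110, 30, 1, -60, 20, -130) [ 0.24  0.9  -0.35] [0.53 0.79 0.31]
[ 511. -280.  162.] [-0.68  0.76  1.07  1.92  0.5   0.95 -0.39] 0.0
[ 511. -280.  102.] [-0.63  0.85  1.01  1.94  0.46  0.87 -0.46] 0.0
[ 478. -369.   46.] [-0.46  0.96  0.98  1.95  0.49  0.66 -0.48] 0.0
[ 478. -369.  156.] [-0.53  0.77  1.09  1.94  0.54  0.79 -0.35] 0.0
[630.  94. 160.] [-1.3   0.84  1.05  1.9   0.76  0.79 -0.51] 0.0
[630.  94.  90.] [-1.26  0.97  0.99  1.91  0.73  0.73 -0.61] 0.0
[630.  94.  90.] [-0.98  0.73  0.58  1.89  1.11  0.99  1.44] 0.0
(np.float64(0.0009021160075882403), np.float64(0.4777179912555294))
(-110, 30, 1, -80, 20, -130) [ 0.54  0.77 -0.35] [0.77 0.56 0.31]
[ 511. -280.  162.] [-0.68  0.76  1.07  1.92  0.5   0.95 -0.39] 0.0
[ 511. -280.  102.] [-0.63  0.85  1.01  1.94  0.46  0.87 -0.46] 0.0
[ 478. -369.   46.] [-0.46  0.96  0.98  1.95  0.49  0.66 -0.48] 0.0
[ 478. -369.  156.] [-0.53  0.77  1.09  1.94  0.54  0.79 -0.35] 0.0
[614.  96. 160.] [-1.21  0.88  0.99  1.77  0.55  1.14 -0.49] 0.0
[614.  96.  90.] [-1.18  0.98  0.93  1.78  0.51  1.08 -0.56] 0.0
[614.  96.  90.] [-0.84  0.76  0.43  1.76  0.88  1.31  1.45] 0.0
(np.float64(0.00028169032849578143), np.float64(0.4777179912555294))
(-110, 30, 1, -110, 20, -130) [ 0.85  0.39 -0.35] [0.94 0.1  0.31]
[ 511. -280.  162.] [-0.68  0.76  1.07  1.92  0.5   0.95 -0.39] 0.0
[ 511. -280.  102.] [-0.63  0.85  1.01  1.94  0.46  0.87 -0.46] 0.0
[ 478. -369.   46.] [-0.46  0.96  0.98  1.95  0.49  0.66 -0.48] 0.0
[ 478. -369.  156.] [-0.53  0.77  1.09  1.94  0.54  0.79 -0.35] 0.0
[594. 108. 160.] [-1.08  0.96  0.95  1.58  0.29  1.6  -0.55] 0.0
[594. 108.  90.] [-1.05  1.04  0.9   1.58  0.24  1.54 -0.61] 0.0
[594. 108.  90.] [-0.66  0.83  0.28  1.56  0.6   1.72  1.33] 0.0
(np.float64(0.00022695310647542118), np.float64(0.25196494974789996))
```

Run:
```python
from sim import *
from run import j0
c=(-110,25,1,-60,20,-130)
o,R=here(); W=wps(*c,gz=98,my=128)
print(path(o["joint_pos"],W,o["position"],R,True)[:2],um(*c).round(2))
plan(W[:1],vt=36,vr=5.8)
```

```text
t 13.28 pos [632.5 201.3 164.2] open 51.2 gf 0.0 ft [-0.5  0.3 -0.8] j [-0.53  0.47  0.21  1.64 -0.11  1.04  1.3 ]
psi 91.0 z [ 0.007  0.006 -1.   ]
[ 512. -277.  155.] [-0.7   0.83  1.1   1.93  0.51  0.95 -0.43] 0.0
[ 512. -277.   95.] [-0.66  0.93  1.03  1.94  0.48  0.88 -0.5 ] 0.0
[ 478. -370.   48.] [-0.49  1.03  1.02  1.95  0.51  0.67 -0.52] 0.0
[ 478. -370.  158.] [-0.56  0.84  1.13  1.95  0.57  0.79 -0.39] 0.0
[628.  83. 160.] [-1.31  0.86  1.08  1.92  0.74  0.76 -0.5 ] 0.0
[628.  83.  90.] [-1.27  0.98  1.02  1.92  0.72  0.7  -0.6 ] 0.0
[628.  83.  90.] [-0.99  0.74  0.61  1.91  1.11  0.97  1.43] 0.0
(np.float64(0.0003944100365990617), np.float64(0.43804404502147265)) [ 0.3   0.86 -0.4 ]
0 rows 5 d [0.1522, -0.5609, 0.0066] r [0.041, -0.0279, 0.0635]
0 rows 5 d [-0.0624, -0.5592, 0.146] r [0.041, -0.0279, 0.0635]
0 rows 5 d [-0.2261, -0.4412, 0.3036] r [0.0409, -0.0279, 0.0635]
0 rows 5 d [-0.2977, -0.2368, 0.4393] r [0.041, -0.0279, 0.0635]
0 rows 2 d [-0.0623, 0.0008, 0.125] r [0.0098, -0.0067, 0.0153]
```

>>> jog_arm --motion '[{"hand": -1,"dx": 0.152,"dy": -0.561,"dz": 0.007,"rx": 0.041,"ry": -0.028,"rz": 0.0635},{"hand": -1,"dx": 0.152,"dy": -0.561,"dz": 0.007,"rx": 0.041,"ry": -0.028,"rz": 0.0635},{"hand": -1,"dx": 0.152,"dy": -0.561,"dz": 0.007,"rx": 0.041,"ry": -0.028,"rz": 0.0635},{"hand": -1,"dx": 0.152,"dy": -0.561,"dz": 0.007,"rx": 0.041,"ry": -0.028,"rz": 0.0635},{"hand": -1,"dx": 0.152,"dy": -0.561,"dz": 0.007,"rx": 0.041,"ry": -0.028,"rz": 0.0635}]'

```text
time: 13.7
position: [596.2, 88.1, 153.2]
tool_rot: [0.084, 0.188, 0.97, -0.128]
ft_force: [0.4, 2.0, -1.2]
opening: 85.1
gripper_force: 0.0
```

>>> jog_arm --motion '[{"hand": -1,"dx": -0.062,"dy": -0.559,"dz": 0.146,"rx": 0.041,"ry": -0.028,"rz": 0.0635},{"hand": -1,"dx": -0.062,"dy": -0.559,"dz": 0.146,"rx": 0.041,"ry": -0.028,"rz": 0.0635},{"hand": -1,"dx": -0.062,"dy": -0.559,"dz": 0.146,"rx": 0.041,"ry": -0.028,"rz": 0.0635},{"hand": -1,"dx": -0.062,"dy": -0.559,"dz": 0.146,"rx": 0.041,"ry": -0.028,"rz": 0.0635},{"hand": -1,"dx": -0.062,"dy": -0.559,"dz": 0.146,"rx": 0.041,"ry": -0.028,"rz": 0.0635}]'

```text
time: 14.12
position: [569.4, -24.1, 151.8]
tool_rot: [0.167, 0.372, 0.879, -0.247]
ft_force: [-0.8, 2.4, 0.5]
opening: 85.2
gripper_force: 0.0
```

Run:
```python
from sim import *
c=(-110,25,1,-60,20,-130)
here(); W=wps(*c,gz=98,my=128)
plan(W[:1],vt=34,vr=5.6)
```

```text
t 14.12 pos [569.4 -24.1 151.8] open 85.2 gf 0.0 ft [-0.8  2.4  0.5] j [-0.88  0.44  0.63  1.96  0.44  0.94  0.19]
psi 39.2 z [ 0.109 -0.558 -0.822]
0 rows 5 d [-0.2306, -0.4186, 0.2839] r [0.0387, -0.0265, 0.0621]
0 rows 5 d [-0.3004, -0.2271, 0.4093] r [0.0387, -0.0264, 0.0621]
0 rows 2 d [-0.0887, -0.0008, 0.1596] r [0.0127, -0.0087, 0.0204]
```

>>> jog_arm --motion '[{"hand": -1,"dx": -0.231,"dy": -0.419,"dz": 0.284,"rx": 0.0387,"ry": -0.0265,"rz": 0.062},{"hand": -1,"dx": -0.231,"dy": -0.419,"dz": 0.284,"rx": 0.0387,"ry": -0.0265,"rz": 0.062},{"hand": -1,"dx": -0.231,"dy": -0.419,"dz": 0.284,"rx": 0.0387,"ry": -0.0265,"rz": 0.062},{"hand": -1,"dx": -0.231,"dy": -0.419,"dz": 0.284,"rx": 0.0387,"ry": -0.0265,"rz": 0.062},{"hand": -1,"dx": -0.231,"dy": -0.419,"dz": 0.284,"rx": 0.0387,"ry": -0.0265,"rz": 0.062}]'

```text
time: 14.53
position: [546.4, -132.5, 152.7]
tool_rot: [0.237, 0.53, 0.738, -0.344]
ft_force: [0.7, 1.7, -0.7]
opening: 85.4
gripper_force: 0.0
```

>>> jog_arm --motion '[{"hand": -1,"dx": -0.3,"dy": -0.227,"dz": 0.409,"rx": 0.0387,"ry": -0.0264,"rz": 0.062},{"hand": -1,"dx": -0.3,"dy": -0.227,"dz": 0.409,"rx": 0.0387,"ry": -0.0264,"rz": 0.062},{"hand": -1,"dx": -0.3,"dy": -0.227,"dz": 0.409,"rx": 0.0387,"ry": -0.0264,"rz": 0.062},{"hand": -1,"dx": -0.3,"dy": -0.227,"dz": 0.409,"rx": 0.0387,"ry": -0.0264,"rz": 0.062},{"hand": -1,"dx": -0.3,"dy": -0.227,"dz": 0.409,"rx": 0.0387,"ry": -0.0264,"rz": 0.062}]'

```text
time: 14.95
position: [522.5, -241.8, 153.6]
tool_rot: [0.292, 0.657, 0.554, -0.419]
ft_force: [0.3, 1.2, -0.5]
opening: 85.5
gripper_force: 0.0
```

>>> jog_arm --motion '[{"hand": -1,"dx": -0.089,"dy": -0.001,"dz": 0.16,"rx": 0.0127,"ry": -0.0087,"rz": 0.0204},{"hand": -1,"dx": -0.089,"dy": -0.001,"dz": 0.16,"rx": 0.0127,"ry": -0.0087,"rz": 0.0204},{"hand": -1,"dx": -0.089,"dy": -0.001,"dz": 0.16,"rx": 0.0127,"ry": -0.0087,"rz": 0.0204},{"hand": -1,"dx": -0.089,"dy": -0.001,"dz": 0.16,"rx": 0.0127,"ry": -0.0087,"rz": 0.0204}]'

```text
time: 15.28
position: [513.8, -276.8, 155.6]
tool_rot: [0.307, 0.691, 0.486, -0.438]
ft_force: [0.7, 0.5, 0.7]
opening: 85.5
gripper_force: 0.0
```

Run:
```python
from sim import *
c=(-110,25,1,-60,20,-130)
here(); W=wps(*c,gz=98,my=128)
plan(W[1:2],vt=34,vr=5.6)
```

```text
t 15.28 pos [ 513.8 -276.8  155.6] open 85.5 gf 0.0 ft [0.7 0.5 0.7] j [-0.76  0.92  0.93  1.86  0.43  1.07 -0.56]
psi -19.8 z [-0.307 -0.85  -0.428]
0 rows 2 d [0.2737, -0.0087, 0.1324] r [0.0004, -0.001, 0.0004]
```

>>> jog_arm --motion '[{"hand": -1,"dx": 0.13,"dy": -0.004,"dz": 0.06,"rx": 0,"ry": -0.001,"rz": 0},{"hand": -1,"dx": 0.22,"dy": -0.009,"dz": 0.11,"rx": 0,"ry": -0.001,"rz": 0},{"hand": -1,"dx": 0.274,"dy": -0.009,"dz": 0.132,"rx": 0,"ry": -0.001,"rz": 0},{"hand": -1,"dx": 0.274,"dy": -0.009,"dz": 0.132,"rx": 0,"ry": -0.001,"rz": 0},{"hand": -1,"dx": 0.274,"dy": -0.009,"dz": 0.132,"rx": 0,"ry": -0.001,"rz": 0}]'

```text
time: 15.7
position: [511.3, -277.1, 95.7]
tool_rot: [0.309, 0.69, 0.484, -0.441]
ft_force: [0.0, -0.1, 0.0]
opening: 85.6
gripper_force: 0.0
```

Run:
```python
from sim import *; from bench import grab_frame
f=grab_frame("wrist"); cv2.imwrite("pics/w3.png",f["pixels"][:,:,::-1])
c=(-110,25,1,-60,20,-130)
here(); W=wps(*c,gz=98,my=128)
plan(W[2:3],vt=24,vr=5.6)
```

```text
t 15.75 pos [ 511.5 -277.6   96.6] open 85.2 gf 0.0 ft [-0.5  0.   0.2] j [-0.73  1.02  0.87  1.85  0.39  1.02 -0.62]
psi -20.0 z [-0.309 -0.853 -0.42 ]
0 rows 5 d [0.0125, -0.0001, 0.5487] r [0.0002, 0.0005, -0.0003]
```

View pics/w3.png

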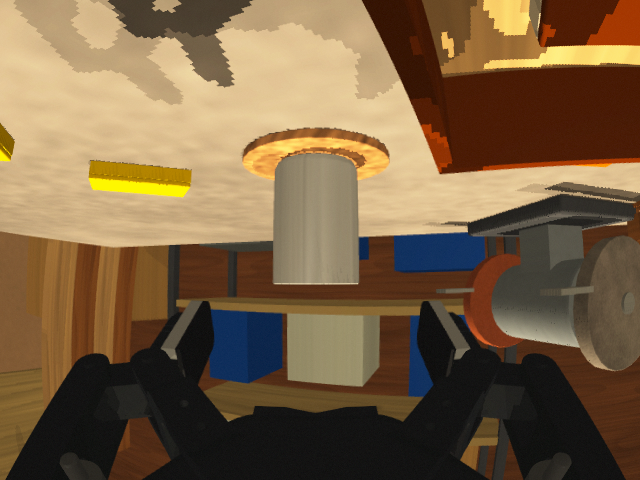

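The wrist view (upside down) shows the pot at (316,215), centred between the fingers at (190,325) and (445,325), with a clear approach.

>>> jog_arm --motion '[{"hand": -1,"dx": 0.01,"dy": 0,"dz": 0.15,"rx": 0,"ry": 0,"rz": 0},{"hand": -1,"dx": 0.012,"dy": 0,"dz": 0.3,"rx": 0,"ry": 0,"rz": 0},{"hand": -1,"dx": 0.012,"dy": 0,"dz": 0.43,"rx": 0,"ry": 0,"rz": 0},{"hand": -1,"dx": 0.012,"dy": 0,"dz": 0.51,"rx": 0,"ry": 0,"rz": 0},{"hand": -1,"dx": 0.012,"dy": 0,"dz": 0.548,"rx": 0,"ry": 0,"rz": 0}]'

```text
time: 16.17
position: [474.9, -373.2, 49.2]
tool_rot: [0.309, 0.691, 0.48, -0.442]
ft_force: [-0.7, 0.3, 0.4]
opening: 85.3
gripper_force: 0.0
```

>>> jog_arm --motion '[{"hand": 0,"dx": 0,"dy": 0,"dz": 0,"rx": 0,"ry": 0,"rz": 0},{"hand": 0,"dx": 0,"dy": 0,"dz": 0,"rx": 0,"ry": 0,"rz": 0},{"hand": 1,"dx": 0,"dy": 0,"dz": 0,"rx": 0,"ry": 0,"rz": 0},{"hand": 1,"dx": 0,"dy": 0,"dz": 0,"rx": 0,"ry": 0,"rz": 0},{"hand": 1,"dx": 0,"dy": 0,"dz": 0,"rx": 0,"ry": 0,"rz": 0}]'

```text
time: 16.58
position: [478.9, -369.6, 48.4]
tool_rot: [0.311, 0.69, 0.483, -0.44]
ft_force: [-0.1, 1.8, 3.8]
opening: 54.2
gripper_force: 63.1
```

Run:
```python
from sim import *
c=(-110,25,1,-60,20,-130)
o,R=here(); json.dump([o["position"].tolist(),R.tolist()],open("grasp.json","w")); W=wps(*c,gz=98,my=128)
print(o["position"]-W[2][0])
plan([(o["position"]+[0,0,110],R,26)])
plan(W[4:5],vt=30,vr=5)
```

```text
t 16.58 pos [ 478.9 -369.6   48.4] open 54.2 gf 63.1 ft [-0.1  1.8  3.8] j [-0.6   1.11  0.88  1.89  0.43  0.81 -0.65]
psi -19.9 z [-0.308 -0.854 -0.419]
[1.06408994 0.65001525 0.08921297]
0 rows 5 d [-0.4993, 0.0021, -0.2306] r [0.0, 0.0, 0.0]
0 rows 5 d [0.3117, -0.0221, -0.6818] r [-0.0403, -0.0038, -0.0168]
0 rows 5 d [0.287, 0.1818, -0.6686] r [-0.0403, -0.0038, -0.0168]
0 rows 5 d [0.2423, 0.3721, -0.6044] r [-0.0402, -0.0039, -0.0168]
0 rows 1 d [0.0326, 0.0964, -0.0892] r [-0.0073, -0.0007, -0.003]
```

Gripped. Next I'll lift and carry, ramping gently.

>>> jog_arm --motion '[{"hand": 1,"dx": -0.06,"dy": 0,"dz": -0.028,"rx": 0,"ry": 0,"rz": 0},{"hand": 1,"dx": -0.17,"dy": 0.001,"dz": -0.08,"rx": 0,"ry": 0,"rz": 0},{"hand": 1,"dx": -0.3,"dy": 0.001,"dz": -0.14,"rx": 0,"ry": 0,"rz": 0},{"hand": 1,"dx": -0.42,"dy": 0.002,"dz": -0.195,"rx": 0,"ry": 0,"rz": 0},{"hand": 1,"dx": -0.5,"dy": 0.002,"dz": -0.231,"rx": 0,"ry": 0,"rz": 0}]'

```text
time: 17.0
position: [477.4, -370.6, 160.0]
tool_rot: [0.31, 0.691, 0.482, -0.44]
ft_force: [-0.7, 0.1, -1.7]
opening: 54.2
gripper_force: 63.4
```

>>> jog_arm --motion '[{"hand": 1,"dx": 0.05,"dy": 0,"dz": -0.11,"rx": -0.007,"ry": -0.001,"rz": -0.003},{"hand": 1,"dx": 0.12,"dy": -0.01,"dz": -0.26,"rx": -0.015,"ry": -0.002,"rz": -0.006},{"hand": 1,"dx": 0.19,"dy": -0.015,"dz": -0.41,"rx": -0.024,"ry": -0.002,"rz": -0.01},{"hand": 1,"dx": 0.25,"dy": -0.02,"dz": -0.55,"rx": -0.032,"ry": -0.003,"rz": -0.013},{"hand": 1,"dx": 0.312,"dy": -0.022,"dz": -0.682,"rx": -0.04,"ry": -0.004,"rz": -0.017}]'

```text
time: 17.42
position: [525.3, -225.6, 157.8]
tool_rot: [0.376, 0.614, 0.568, -0.4]
ft_force: [0.6, 0.9, -2.3]
opening: 54.0
gripper_force: 63.6
```

>>> jog_arm --motion '[{"hand": 1,"dx": 0.057,"dy": 0.036,"dz": -0.134,"rx": -0.008,"ry": -0.001,"rz": -0.003},{"hand": 1,"dx": 0.115,"dy": 0.073,"dz": -0.268,"rx": -0.016,"ry": -0.002,"rz": -0.007},{"hand": 1,"dx": 0.172,"dy": 0.109,"dz": -0.4,"rx": -0.024,"ry": -0.002,"rz": -0.01},{"hand": 1,"dx": 0.23,"dy": 0.145,"dz": -0.535,"rx": -0.032,"ry": -0.003,"rz": -0.013},{"hand": 1,"dx": 0.287,"dy": 0.182,"dz": -0.669,"rx": -0.04,"ry": -0.004,"rz": -0.017}]'

```text
time: 17.83
position: [572.2, -83.5, 158.1]
tool_rot: [0.435, 0.525, 0.64, -0.353]
ft_force: [-0.2, -0.4, -3.1]
opening: 53.8
gripper_force: 63.6
```

Run:
```python
from sim import *
c=(-110,25,1,-60,20,-130)
o,R=here(); W=wps(*c,gz=98,my=128)
plan(W[4:5],vt=28,vr=5)
```

```text
t 17.83 pos [572.2 -83.5 158.1] open 53.8 gf 63.6 ft [-0.2 -0.4 -3.1] j [-1.21  0.89  0.95  2.    0.61  0.92 -0.66]
psi 11.4 z [ 0.186 -0.91  -0.372]
0 rows 5 d [0.2193, 0.3505, -0.5649] r [-0.0381, -0.0039, -0.0151]
0 rows 2 d [0.0428, 0.1272, -0.1206] r [-0.0098, -0.001, -0.0039]
```

>>> jog_arm --motion '[{"hand": 1,"dx": 0.044,"dy": 0.07,"dz": -0.113,"rx": -0.008,"ry": -0.001,"rz": -0.003},{"hand": 1,"dx": 0.088,"dy": 0.14,"dz": -0.226,"rx": -0.015,"ry": -0.002,"rz": -0.006},{"hand": 1,"dx": 0.132,"dy": 0.21,"dz": -0.339,"rx": -0.023,"ry": -0.002,"rz": -0.009},{"hand": 1,"dx": 0.175,"dy": 0.28,"dz": -0.452,"rx": -0.03,"ry": -0.003,"rz": -0.012},{"hand": 1,"dx": 0.219,"dy": 0.35,"dz": -0.565,"rx": -0.038,"ry": -0.004,"rz": -0.015}]'

```text
time: 18.25
position: [617.3, 48.9, 159.6]
tool_rot: [0.485, 0.435, 0.696, -0.301]
ft_force: [0.2, -0.8, -1.1]
opening: 53.9
gripper_force: 63.6
```

>>> jog_arm --motion '[{"hand": 1,"dx": 0.015,"dy": 0.05,"dz": -0.048,"rx": -0.004,"ry": 0,"rz": -0.001},{"hand": 1,"dx": 0.03,"dy": 0.09,"dz": -0.085,"rx": -0.007,"ry": -0.001,"rz": -0.003},{"hand": 1,"dx": 0.043,"dy": 0.127,"dz": -0.12,"rx": -0.01,"ry": -0.001,"rz": -0.004},{"hand": 1,"dx": 0.043,"dy": 0.127,"dz": -0.12,"rx": -0.01,"ry": -0.001,"rz": -0.004}]'

```text
time: 18.58
position: [629.2, 82.2, 159.8]
tool_rot: [0.497, 0.41, 0.709, -0.287]
ft_force: [0.4, -0.0, -2.3]
opening: 54.1
gripper_force: 63.6
```

Run:
```python
from sim import *
c=(-110,25,1,-60,20,-130)
o,R=here(); W=wps(*c,gz=98,my=128)
plan(W[5:6],vt=18,vr=5)
p,R=load()
for k in (35,70,100,130): plan([(W[6][0],W[5][1]@Ro.from_euler('z',np.radians(-k)).as_matrix())],vr=7 if k<100 else 6)
```

```text
t 18.58 pos [629.2  82.2 159.8] open 54.1 gf 63.6 ft [ 0.4 -0.  -2.3] j [-1.39  0.92  0.9   1.91  0.69  0.91 -0.67]
psi 29.9 z [ 0.469 -0.815 -0.341]
0 rows 4 d [0.3299, -0.0004, 0.1118] r [-0.0002, 0.0002, -0.0]
0 rows 5 d [-0.0, -0.0, 0.0] r [0.0, 0.0, -0.0972]
0 rows 5 d [-0.0, -0.0001, 0.0] r [0.0, 0.0, -0.0972]
0 rows 5 d [-0.0, 0.0, 0.0] r [-0.0, 0.0, -0.0833]
0 rows 5 d [-0.0, 0.0, 0.0] r [-0.0, 0.0, -0.0833]
```

>>> jog_arm --motion '[{"hand": 1,"dx": 0.07,"dy": 0,"dz": 0.023,"rx": 0,"ry": 0,"rz": 0},{"hand": 1,"dx": 0.16,"dy": 0,"dz": 0.055,"rx": 0,"ry": 0,"rz": 0},{"hand": 1,"dx": 0.25,"dy": 0,"dz": 0.085,"rx": 0,"ry": 0,"rz": 0},{"hand": 1,"dx": 0.33,"dy": 0,"dz": 0.112,"rx": 0,"ry": 0,"rz": 0},{"hand": 1,"dx": 0.33,"dy": 0,"dz": 0.112,"rx": 0,"ry": 0,"rz": 0}]'

```text
time: 19.0
position: [626.3, 79.7, 87.1]
tool_rot: [0.495, 0.41, 0.709, -0.291]
ft_force: [-1.7, 0.9, -2.1]
opening: 53.7
gripper_force: 63.6
```

>>> jog_arm --motion '[{"hand": 1,"dx": 0,"dy": 0,"dz": 0,"rx": 0,"ry": 0,"rz": -0.016},{"hand": 1,"dx": 0,"dy": 0,"dz": 0,"rx": 0,"ry": 0,"rz": -0.032},{"hand": 1,"dx": 0,"dy": 0,"dz": 0,"rx": 0,"ry": 0,"rz": -0.048},{"hand": 1,"dx": 0,"dy": 0,"dz": 0,"rx": 0,"ry": 0,"rz": -0.064},{"hand": 1,"dx": 0,"dy": 0,"dz": 0,"rx": 0,"ry": 0,"rz": -0.08}]'

```text
time: 19.42
position: [628.4, 79.6, 92.3]
tool_rot: [0.409, 0.221, 0.788, -0.405]
ft_force: [-0.4, -0.0, -1.8]
opening: 54.0
gripper_force: 63.5
```

>>> jog_arm --motion '[{"hand": 1,"dx": 0,"dy": 0,"dz": 0,"rx": 0,"ry": 0,"rz": -0.016},{"hand": 1,"dx": 0,"dy": 0,"dz": 0,"rx": 0,"ry": 0,"rz": -0.032},{"hand": 1,"dx": 0,"dy": 0,"dz": 0,"rx": 0,"ry": 0,"rz": -0.048},{"hand": 1,"dx": 0,"dy": 0,"dz": 0,"rx": 0,"ry": 0,"rz": -0.064},{"hand": 1,"dx": 0,"dy": 0,"dz": 0,"rx": 0,"ry": 0,"rz": -0.08}]'

```text
time: 19.83
position: [628.5, 79.4, 92.3]
tool_rot: [0.295, 0.018, 0.818, -0.494]
ft_force: [0.0, -0.0, -1.9]
opening: 54.1
gripper_force: 63.5
```

Run:
```python
from sim import *
c=(-110,25,1,-60,20,-130)
g=np.array(json.load(open("grasp.json"))[1])
o,R=here(); W=wps(*c,gz=98,my=128); print("tilt",np.degrees(np.arccos((R@g.T)[2,2])), o["position"]-W[6][0])
plan(W[6:7],vr=6)
```

```text
t 19.83 pos [628.5  79.4  92.3] open 54.1 gf 63.5 ft [ 0.  -0.  -1.9] j [-1.22  0.93  0.66  1.89  0.86  0.97  0.13]
psi 57.9 z [ 0.465 -0.818 -0.338]
tilt 53.616143428429716 [ 0.04467828 -3.9404902   2.2018493 ]
0 rows 5 d [0.0002, 0.0078, -0.0052] r [-0.0003, -0.0005, -0.0833]
0 rows 5 d [-0.0037, 0.0069, -0.0052] r [-0.0003, -0.0005, -0.0833]
0 rows 3 d [-0.0027, 0.0017, -0.0021] r [-0.0001, -0.0001, -0.0342]
```

>>> jog_arm --motion '[{"hand": 1,"dx": 0,"dy": 0,"dz": 0,"rx": 0,"ry": 0,"rz": -0.015},{"hand": 1,"dx": 0,"dy": 0,"dz": 0,"rx": 0,"ry": 0,"rz": -0.03},{"hand": 1,"dx": 0,"dy": 0,"dz": 0,"rx": 0,"ry": 0,"rz": -0.045},{"hand": 1,"dx": 0,"dy": 0,"dz": 0,"rx": 0,"ry": 0,"rz": -0.06},{"hand": 1,"dx": 0,"dy": 0,"dz": 0,"rx": 0,"ry": 0,"rz": -0.075}]'

```text
time: 20.25
position: [628.5, 79.3, 92.3]
tool_rot: [0.172, -0.173, 0.799, -0.549]
ft_force: [-0.2, 0.1, -2.7]
opening: 53.9
gripper_force: 63.5
```

>>> jog_arm --motion '[{"hand": 1,"dx": 0,"dy": 0,"dz": 0,"rx": 0,"ry": 0,"rz": -0.015},{"hand": 1,"dx": 0,"dy": 0,"dz": 0,"rx": 0,"ry": 0,"rz": -0.03},{"hand": 1,"dx": 0,"dy": 0,"dz": 0,"rx": 0,"ry": 0,"rz": -0.045},{"hand": 1,"dx": 0,"dy": 0,"dz": 0,"rx": 0,"ry": 0,"rz": -0.06},{"hand": 1,"dx": 0,"dy": 0,"dz": 0,"rx": 0,"ry": 0,"rz": -0.075}]'

```text
time: 20.67
position: [628.5, 79.1, 92.3]
tool_rot: [0.039, -0.355, 0.737, -0.574]
ft_force: [0.3, -0.8, -1.8]
opening: 53.9
gripper_force: 63.5
```

>>> jog_arm --motion '[{"hand": 1,"dx": 0,"dy": 0,"dz": 0,"rx": 0,"ry": 0,"rz": -0.016},{"hand": 1,"dx": 0,"dy": 0,"dz": 0,"rx": 0,"ry": 0,"rz": -0.032},{"hand": 1,"dx": 0,"dy": 0,"dz": 0,"rx": 0,"ry": 0,"rz": -0.05},{"hand": 1,"dx": 0,"dy": 0,"dz": 0,"rx": 0,"ry": 0,"rz": -0.05},{"hand": 1,"dx": 0,"dy": 0,"dz": 0,"rx": 0,"ry": 0,"rz": -0.05}]'

```text
time: 21.08
position: [628.4, 79.6, 91.7]
tool_rot: [-0.049, -0.464, 0.674, -0.573]
ft_force: [0.6, -0.2, -2.7]
opening: 53.7
gripper_force: 63.5
```

>>> jog_arm --motion '[{"hand": 1,"dx": 0,"dy": 0,"dz": 0,"rx": 0,"ry": 0,"rz": 0},{"hand": 1,"dx": 0,"dy": 0,"dz": 0,"rx": 0,"ry": 0,"rz": 0},{"hand": 1,"dx": 0,"dy": 0,"dz": 0,"rx": 0,"ry": 0,"rz": 0},{"hand": 1,"dx": 0,"dy": 0,"dz": 0,"rx": 0,"ry": 0,"rz": 0},{"hand": 1,"dx": 0,"dy": 0,"dz": 0,"rx": 0,"ry": 0,"rz": 0}]'

```text
time: 21.5
position: [628.2, 81.8, 90.5]
tool_rot: [-0.049, -0.466, 0.673, -0.573]
ft_force: [0.6, -0.4, -1.7]
opening: 54.5
gripper_force: 63.6
```

Run:
```python
from sim import *; from bench import grab_frame
g=np.array(json.load(open("grasp.json"))[1])
o,R=here(); print("tilt",np.degrees(np.arccos((R@g.T)[2,2])))
f=grab_frame("scene")["pixels"][150:290,310:480]; h=grab_frame("top")["pixels"][130:240,180:320]
A=cv2.resize(f,None,fx=4,fy=4)[:, :400*1]; A=cv2.resize(f,(420,346)); B=cv2.resize(h,(380,299)); C=np.zeros((346,800,3),np.uint8); C[:,:420]=A; C[:299,420:]=B
cv2.imwrite("pics/p4.png",C[:,:,::-1])
```

```text
t 21.5 pos [628.2  81.8  90.5] open 54.5 gf 63.6 ft [ 0.6 -0.4 -1.7] j [-1.07  0.86  0.46  1.88  1.    1.09  1.29]
psi -172.5 z [ 0.467 -0.816 -0.339]
tilt 113.88488255145343
```

View pics/p4.png

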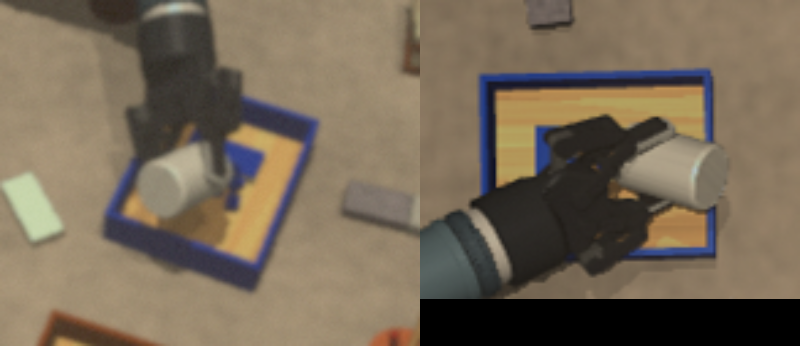

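The pour view shows the pot tipped over the blue tray, with chips next to the blue tile around (235,195). I'll lift straight up while still tipped and count them.

>>> jog_arm --motion '[{"hand": 1,"dx": 0,"dy": 0,"dz": 0,"rx": 0,"ry": 0,"rz": -0.015},{"hand": 1,"dx": 0,"dy": 0,"dz": 0,"rx": 0,"ry": 0,"rz": -0.03},{"hand": 1,"dx": 0,"dy": 0,"dz": 0,"rx": 0,"ry": 0,"rz": -0.03},{"hand": 1,"dx": 0,"dy": 0,"dz": 0,"rx": 0,"ry": 0,"rz": 0},{"hand": 1,"dx": 0,"dy": 0,"dz": 0,"rx": 0,"ry": 0,"rz": 0}]'

```text
time: 22.02
position: [628.2, 81.7, 90.4]
tool_rot: [-0.047, -0.463, 0.675, -0.573]
ft_force: [-0.4, 0.5, -1.4]
opening: 54.0
gripper_force: 63.6
```

Run:
```python
from sim import *
gp,g=map(np.array,json.load(open("grasp.json")))
o,R=here(); p=o["position"]
W=[(p+[0,0,80],R),(gp+[0,0,110],g)]
print(path(o["joint_pos"],W,p,R,True)[:2])
plan(W[:1],vt=25); plan(W[1:],vt=34,vr=5.6)
```

```text
t 22.02 pos [628.2  81.7  90.4] open 54.0 gf 63.6 ft [-0.4  0.5 -1.4] j [-1.07  0.86  0.46  1.88  1.    1.09  1.28]
psi -172.9 z [ 0.467 -0.816 -0.34 ]
[628.  82. 170.] [-0.99  0.58  0.61  1.9   1.12  1.06  1.55] 0.0
[ 479. -370.  158.] [-0.52  0.78  1.06  1.94  0.67  0.83 -0.47] 0.0
(np.float64(0.000329719764646847), np.float64(0.5106710597062065))
0 rows 4 d [0.2377, -0.2916, -0.1359] r [0.0, 0.0, 0.0]
0 rows 5 d [0.309, 0.1369, 0.2793] r [0.0106, 0.0294, 0.0712]
0 rows 5 d [0.2877, 0.0214, 0.3301] r [0.0106, 0.0294, 0.0712]
0 rows 5 d [0.2102, -0.0682, 0.3786] r [0.0106, 0.0294, 0.0712]
0 rows 5 d [0.0947, -0.1108, 0.4134] r [0.0106, 0.0294, 0.0712]
0 rows 5 d [-0.0318, -0.0967, 0.4262] r [0.0106, 0.0295, 0.0712]
0 rows 3 d [-0.0593, -0.0122, 0.1756] r [0.0045, 0.0124, 0.0302]
```

>>> jog_arm --motion '[{"hand": 1,"dx": 0.05,"dy": -0.06,"dz": -0.028,"rx": 0,"ry": 0,"rz": 0},{"hand": 1,"dx": 0.12,"dy": -0.147,"dz": -0.07,"rx": 0,"ry": 0,"rz": 0},{"hand": 1,"dx": 0.19,"dy": -0.233,"dz": -0.109,"rx": 0,"ry": 0,"rz": 0},{"hand": 1,"dx": 0.238,"dy": -0.292,"dz": -0.136,"rx": 0,"ry": 0,"rz": 0},{"hand": 1,"dx": 0.238,"dy": -0.292,"dz": -0.136,"rx": 0,"ry": 0,"rz": 0}]'

```text
time: 22.43
position: [630.4, 81.9, 174.4]
tool_rot: [-0.047, -0.463, 0.674, -0.573]
ft_force: [-0.8, -0.3, -2.1]
opening: 54.0
gripper_force: 63.6
```

>>> jog_arm --motion '[{"hand": 1,"dx": 0.062,"dy": 0.027,"dz": 0.056,"rx": 0.0021,"ry": 0.0059,"rz": 0.0142},{"hand": 1,"dx": 0.124,"dy": 0.055,"dz": 0.112,"rx": 0.0042,"ry": 0.0118,"rz": 0.0285},{"hand": 1,"dx": 0.309,"dy": 0.137,"dz": 0.279,"rx": 0.0106,"ry": 0.0294,"rz": 0.0712},{"hand": 1,"dx": 0.309,"dy": 0.137,"dz": 0.279,"rx": 0.0106,"ry": 0.0294,"rz": 0.0712},{"hand": 1,"dx": 0.309,"dy": 0.137,"dz": 0.279,"rx": 0.0106,"ry": 0.0294,"rz": 0.0712}]'

```text
time: 22.85
position: [598.1, -6.5, 167.7]
tool_rot: [0.03, -0.248, 0.733, -0.633]
ft_force: [0.2, 0.3, -1.1]
opening: 54.0
gripper_force: 63.5
```

>>> jog_arm --motion '[{"hand": 1,"dx": 0.288,"dy": 0.021,"dz": 0.33,"rx": 0.0106,"ry": 0.0294,"rz": 0.0712},{"hand": 1,"dx": 0.288,"dy": 0.021,"dz": 0.33,"rx": 0.0106,"ry": 0.0294,"rz": 0.0712},{"hand": 1,"dx": 0.288,"dy": 0.021,"dz": 0.33,"rx": 0.0106,"ry": 0.0294,"rz": 0.0712},{"hand": 1,"dx": 0.288,"dy": 0.021,"dz": 0.33,"rx": 0.0106,"ry": 0.0294,"rz": 0.0712},{"hand": 1,"dx": 0.288,"dy": 0.021,"dz": 0.33,"rx": 0.0106,"ry": 0.0294,"rz": 0.0712}]'

```text
time: 23.27
position: [574.8, -84.9, 166.1]
tool_rot: [0.114, -0.023, 0.749, -0.653]
ft_force: [0.6, 1.0, -1.4]
opening: 54.0
gripper_force: 63.6
```

Run:
```python
from sim import *
gp,g=map(np.array,json.load(open("grasp.json")))
o,R=here(); p=o["position"]
W=[(gp+[0,0,110],g)]
print(path(o["joint_pos"],W,p,R,True)[:2])
plan(W,vt=34,vr=6)
```

```text
t 23.27 pos [574.8 -84.9 166.1] open 54.0 gf 63.6 ft [ 0.6  1.  -1.4] j [-1.07  0.92  0.69  1.96  0.9   1.18  0.47]
psi 52.0 z [ 0.2   -0.972 -0.122]
[ 479. -370.  158.] [-0.53  0.79  1.07  1.94  0.66  0.83 -0.46] 0.0
(np.float64(0.00011564029747787471), np.float64(0.5021433610332922))
0 rows 5 d [0.2284, -0.0706, 0.4037] r [0.0112, 0.0317, 0.0762]
0 rows 5 d [0.0955, -0.1194, 0.4435] r [0.0112, 0.0317, 0.0762]
0 rows 5 d [-0.0494, -0.0982, 0.4558] r [0.0112, 0.0317, 0.0763]
0 rows 2 d [-0.0343, -0.0026, 0.0893] r [0.0023, 0.0064, 0.0155]
```

>>> jog_arm --motion '[{"hand": 1,"dx": 0.228,"dy": -0.071,"dz": 0.404,"rx": 0.0112,"ry": 0.0317,"rz": 0.0762},{"hand": 1,"dx": 0.228,"dy": -0.071,"dz": 0.404,"rx": 0.0112,"ry": 0.0317,"rz": 0.0762},{"hand": 1,"dx": 0.228,"dy": -0.071,"dz": 0.404,"rx": 0.0112,"ry": 0.0317,"rz": 0.0762},{"hand": 1,"dx": 0.228,"dy": -0.071,"dz": 0.404,"rx": 0.0112,"ry": 0.0317,"rz": 0.0762},{"hand": 1,"dx": 0.228,"dy": -0.071,"dz": 0.404,"rx": 0.0112,"ry": 0.0317,"rz": 0.0762}]'

```text
time: 23.68
position: [545.0, -174.3, 164.9]
tool_rot: [0.191, 0.224, 0.717, -0.632]
ft_force: [0.8, 0.7, -1.3]
opening: 54.2
gripper_force: 63.6
```

>>> jog_arm --motion '[{"hand": 1,"dx": 0.096,"dy": -0.119,"dz": 0.443,"rx": 0.0112,"ry": 0.0317,"rz": 0.0762},{"hand": 1,"dx": 0.096,"dy": -0.119,"dz": 0.443,"rx": 0.0112,"ry": 0.0317,"rz": 0.0762},{"hand": 1,"dx": 0.096,"dy": -0.119,"dz": 0.443,"rx": 0.0112,"ry": 0.0317,"rz": 0.0762},{"hand": 1,"dx": 0.096,"dy": -0.119,"dz": 0.443,"rx": 0.0112,"ry": 0.0317,"rz": 0.0762},{"hand": 1,"dx": 0.096,"dy": -0.119,"dz": 0.443,"rx": 0.0112,"ry": 0.0317,"rz": 0.0762}]'

```text
time: 24.1
position: [515.2, -263.1, 163.2]
tool_rot: [0.256, 0.454, 0.637, -0.568]
ft_force: [0.6, 0.2, -0.2]
opening: 54.1
gripper_force: 63.7
```

>>> jog_arm --motion '[{"hand": 1,"dx": -0.049,"dy": -0.098,"dz": 0.456,"rx": 0.0112,"ry": 0.0317,"rz": 0.0762},{"hand": 1,"dx": -0.049,"dy": -0.098,"dz": 0.456,"rx": 0.0112,"ry": 0.0317,"rz": 0.0762},{"hand": 1,"dx": -0.049,"dy": -0.098,"dz": 0.456,"rx": 0.0112,"ry": 0.0317,"rz": 0.0762},{"hand": 1,"dx": -0.049,"dy": -0.098,"dz": 0.456,"rx": 0.0112,"ry": 0.0317,"rz": 0.0762},{"hand": 1,"dx": -0.049,"dy": -0.098,"dz": 0.456,"rx": 0.0112,"ry": 0.0317,"rz": 0.0762}]'

```text
time: 24.52
position: [484.9, -352.0, 161.0]
tool_rot: [0.303, 0.654, 0.513, -0.465]
ft_force: [0.3, -0.2, -0.5]
opening: 53.9
gripper_force: 63.8
```

Run:
```python
from sim import *; from bench import grab_frame
gp,g=map(np.array,json.load(open("grasp.json")))
o,R=here(); p=o["position"]
plan([(gp+[0,0,60],g)],vt=25,vr=6)
f=grab_frame("top")["pixels"]; cv2.imwrite("pics/t5.png",cv2.resize(f[145:275,195:495],None,fx=2.6,fy=2.6,interpolation=2)[:,:,::-1])
```

```text
t 24.52 pos [ 484.9 -352.   161. ] open 53.9 gf 63.8 ft [ 0.3 -0.2 -0.5] j [-0.71  0.96  1.    1.93  0.49  0.93 -0.46]
psi -16.9 z [-0.298 -0.874 -0.383]
0 rows 3 d [0.2068, 0.0188, 0.1868] r [0.0023, 0.0064, 0.0158]
```

View pics/t5.png

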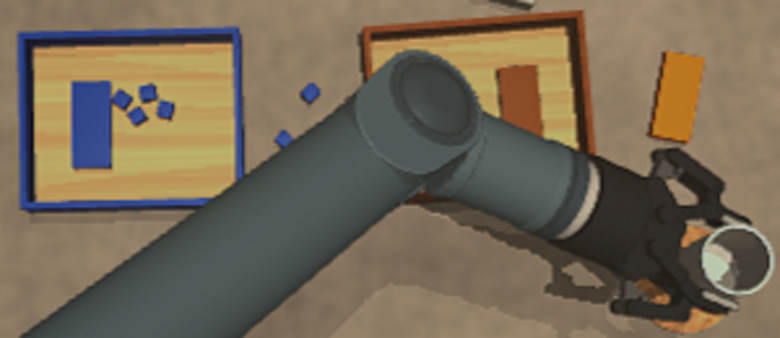

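Four chips are in the blue tray, around (120–165,90–118). Two landed on the bench between the trays, at crop (310,93) and (284,138). I'll stand the pot back first, then pick those two up one at a time.

>>> jog_arm --motion '[{"hand": 1,"dx": 0.07,"dy": 0.006,"dz": 0.062,"rx": 0.0008,"ry": 0.0021,"rz": 0.0053},{"hand": 1,"dx": 0.14,"dy": 0.012,"dz": 0.124,"rx": 0.0016,"ry": 0.0042,"rz": 0.0106},{"hand": 1,"dx": 0.207,"dy": 0.019,"dz": 0.187,"rx": 0.0023,"ry": 0.0064,"rz": 0.0158},{"hand": 1,"dx": 0.207,"dy": 0.019,"dz": 0.187,"rx": 0.0023,"ry": 0.0064,"rz": 0.0158},{"hand": 1,"dx": 0.207,"dy": 0.019,"dz": 0.187,"rx": 0.0023,"ry": 0.0064,"rz": 0.0158}]'

```text
time: 24.98
position: [478.8, -367.1, 105.9]
tool_rot: [0.309, 0.687, 0.486, -0.442]
ft_force: [0.4, -0.0, -0.6]
opening: 54.1
gripper_force: 63.7
```

Run:
```python
from sim import *
gp,g=map(np.array,json.load(open("grasp.json")))
o,R=here(); print((o["position"]-gp),Ro.from_matrix(R@g.T).as_rotvec().round(3))
plan([(gp+[0,0,1.5],g)],vt=14,vr=6)
```

```text
t 24.98 pos [ 478.8 -367.1  105.9] open 54.1 gf 63.7 ft [ 0.4 -0.  -0.6] j [-0.65  1.03  0.95  1.92  0.43  0.85 -0.56]
psi -19.7 z [-0.307 -0.855 -0.418]
[-0.09336511  2.49817851 57.50410342] [0.001 0.009 0.005]
0 rows 5 d [0.2496, 0.006, 0.1275] r [0.0002, 0.0003, 0.0016]
```

>>> jog_arm --motion '[{"hand": 1,"dx": 0.08,"dy": 0.002,"dz": 0.041,"rx": 0,"ry": 0,"rz": 0.0005},{"hand": 1,"dx": 0.15,"dy": 0.004,"dz": 0.077,"rx": 0.0001,"ry": 0.0002,"rz": 0.001},{"hand": 1,"dx": 0.2,"dy": 0.005,"dz": 0.102,"rx": 0.0002,"ry": 0.0003,"rz": 0.0016},{"hand": 1,"dx": 0.235,"dy": 0.006,"dz": 0.12,"rx": 0.0002,"ry": 0.0003,"rz": 0.0016},{"hand": 1,"dx": 0.235,"dy": 0.006,"dz": 0.12,"rx": 0.0002,"ry": 0.0003,"rz": 0.0016}]'

```text
time: 25.4
position: [479.3, -370.1, 53.0]
tool_rot: [0.311, 0.692, 0.481, -0.439]
ft_force: [-0.7, 0.5, -0.5]
opening: 54.1
gripper_force: 63.8
```

>>> jog_arm --motion '[{"hand": 1,"dx": 0.01,"dy": 0,"dz": 0.005,"rx": 0,"ry": 0,"rz": 0},{"hand": 1,"dx": 0.015,"dy": 0,"dz": 0.007,"rx": 0,"ry": 0,"rz": 0},{"hand": 1,"dx": 0.015,"dy": 0,"dz": 0.007,"rx": 0,"ry": 0,"rz": 0}]'

```text
time: 25.65
position: [479.3, -371.4, 51.8]
tool_rot: [0.312, 0.693, 0.48, -0.439]
ft_force: [-0.1, 0.7, -0.7]
opening: 54.4
gripper_force: 63.8
```

Run:
```python
from sim import *
gp,g=map(np.array,json.load(open("grasp.json")))
o,R=here(); print((o["position"]-gp),Ro.from_matrix(R@g.T).as_rotvec().round(3))
```

```text
t 25.65 pos [ 479.3 -371.4   51.8] open 54.4 gf 63.8 ft [-0.1  0.7 -0.7] j [-0.61  1.13  0.9   1.89  0.4   0.8  -0.63]
psi -20.2 z [-0.309 -0.853 -0.42 ]
[ 0.32113306 -1.81113936  3.43721869] [-0.002 -0.007 -0.005]
```

>>> jog_arm --motion '[{"hand": 1,"dx": 0.008,"dy": 0,"dz": 0,"rx": 0,"ry": 0,"rz": 0},{"hand": 1,"dx": 0.014,"dy": 0,"dz": 0.002,"rx": 0,"ry": 0,"rz": 0},{"hand": 1,"dx": 0.014,"dy": 0,"dz": 0.002,"rx": 0,"ry": 0,"rz": 0}]'

```text
time: 25.9
position: [479.5, -370.5, 48.5]
tool_rot: [0.312, 0.693, 0.48, -0.439]
ft_force: [0.6, 0.1, -1.5]
opening: 53.8
gripper_force: 63.8
```

```bash
python3 -c "
from h import *
st()"
```

```text
t 25.9 pos [ 479.5 -370.5   48.5] open 53.8 gf 63.8 ft [ 0.6  0.1 -1.5] j [-0.61  1.13  0.9   1.89  0.39  0.8  -0.63]
```

>>> jog_arm --motion '[{"hand": 1,"dx": 0.005,"dy": 0,"dz": 0.002,"rx": 0,"ry": 0,"rz": 0},{"hand": 1,"dx": 0.009,"dy": 0,"dz": 0.004,"rx": 0,"ry": 0,"rz": 0},{"hand": 1,"dx": 0.009,"dy": 0,"dz": 0.004,"rx": 0,"ry": 0,"rz": 0}]'

```text
time: 26.15
position: [479.5, -371.0, 48.4]
tool_rot: [0.312, 0.692, 0.479, -0.44]
ft_force: [0.5, 3.5, 5.2]
opening: 53.9
gripper_force: 64.1
```

>>> jog_arm --motion '[{"hand": -0.6,"dx": 0,"dy": 0,"dz": 0,"rx": 0,"ry": 0,"rz": 0},{"hand": -1,"dx": 0,"dy": 0,"dz": 0,"rx": 0,"ry": 0,"rz": 0},{"hand": -1,"dx": 0,"dy": 0,"dz": 0,"rx": 0,"ry": 0,"rz": 0},{"hand": -1,"dx": 0,"dy": 0,"dz": 0,"rx": 0,"ry": 0,"rz": 0},{"hand": -1,"dx": 0,"dy": 0,"dz": 0,"rx": 0,"ry": 0,"rz": 0}]'

```text
time: 26.57
position: [479.1, -370.6, 46.3]
tool_rot: [0.311, 0.693, 0.48, -0.439]
ft_force: [0.5, 0.1, 0.6]
opening: 85.6
gripper_force: 0.0
```

>>> jog_arm --motion '[{"hand": -1,"dx": 0,"dy": 0,"dz": -0.1,"rx": 0,"ry": 0,"rz": 0},{"hand": -1,"dx": 0,"dy": 0,"dz": -0.23,"rx": 0,"ry": 0,"rz": 0},{"hand": -1,"dx": 0,"dy": 0,"dz": -0.38,"rx": 0,"ry": 0,"rz": 0},{"hand": -1,"dx": 0,"dy": 0,"dz": -0.55,"rx": 0,"ry": 0,"rz": 0},{"hand": -1,"dx": 0,"dy": 0,"dz": -0.55,"rx": 0,"ry": 0,"rz": 0}]'

```text
time: 26.98
position: [520.6, -270.7, 92.8]
tool_rot: [0.314, 0.692, 0.484, -0.434]
ft_force: [1.7, 1.3, -1.2]
opening: 85.5
gripper_force: 0.0
```

Run:
```python
from sim import *; from bench import grab_frame
import pickle
o,R=here()
t=grab_frame("top"); s=grab_frame("scene"); w=grab_frame("wrist"); pickle.dump((t,s,w),open("f6.pkl","wb"))
im=t["pixels"]; hsv=cv2.cvtColor(im,cv2.COLOR_RGB2HSV)
m=cv2.inRange(hsv,(105,120,60),(130,255,255)); n,l,stt,c=cv2.connectedComponentsWithStats(m)
for i in range(1,n):
    if 8<stt[i,4]<600: print(stt[i],c[i].round(1),ray(t,c[i],10).round(1))
A=cv2.resize(im[140:240,195:335],None,fx=4,fy=4,interpolation=2); B=cv2.resize(w["pixels"],(400,300))[60:240,100:330]
C=np.zeros((400,800,3),np.uint8); C[:,:560]=A; C[:180,565:795]=B; D=cv2.resize(s["pixels"][330:420,200:290],(220,220)); C[180:,570:790]=D; cv2.imwrite("pics/t6.png",C[:,:,::-1])
```

```text
t 26.98 pos [ 520.6 -270.7   92.8] open 85.5 gf 0.0 ft [ 1.7  1.3 -1.2] j [-0.75  1.04  0.89  1.84  0.36  1.01 -0.61]
psi -19.6 z [-0.297 -0.854 -0.426]
[202 156  86  70 489] [229.2 178. ] [[662.8 201.   10. ]]
[223 176  22  33 494] [230.5 191.8] [[629.2 197.7  10. ]]
[249 178   6   6  30] [251.6 180.1] [[657.8 146.9  10. ]]
[256 184   6   6  30] [258.4 186.7] [[641.9 130.5  10. ]]
[245 186   6   7  24] [247.4 189. ] [[636.1 157.   10. ]]
```

View pics/t6.png

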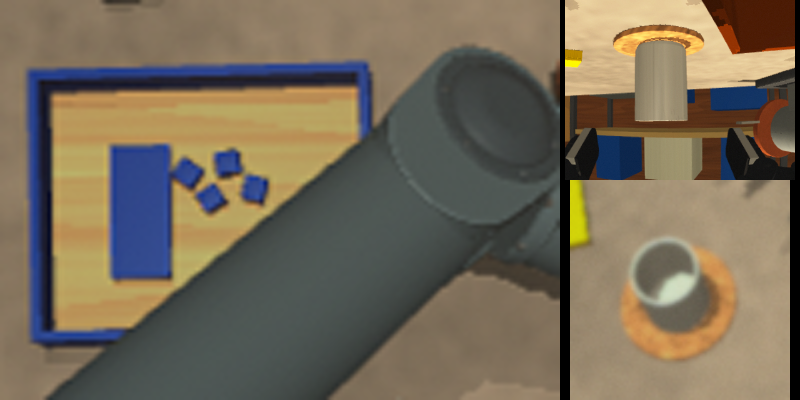

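The pot stands empty and centred on its coaster, but the arm hides the stray chips. I'll back off to a tool-down hover and measure them.

Run:
```python
from sim import *
o,R=here(); p=o["position"]
W=[(p+[0,0,90],R),((500,-150,200),down(np.radians(50)))]
print(path(o["joint_pos"],W,p,R,True)[:2])
plan(W,vt=34,vr=6)
```

```text
t 27.13 pos [ 513.5 -276.4   92.7] open 85.6 gf 0.0 ft [-0.9 -0.1 -1.3] j [-0.74  1.04  0.89  1.84  0.36  1.01 -0.61]
psi -20.2 z [-0.309 -0.853 -0.421]
[ 514. -276.  183.] [-0.72  0.79  1.12  1.92  0.53  0.98 -0.41] 0.0
[ 500. -150.  200.] [-0.32  0.19  0.6   1.96 -0.13  1.03  1.2 ] 0.001
(np.float64(0.0009239581062031581), np.float64(0.4460847956412586))
0 rows 3 d [-0.4082, 0.0047, -0.1892] r [0.0, 0.0, 0.0]
1 rows 5 d [0.0511, -0.0905, -0.1788] r [-0.0351, 0.0509, -0.0559]
1 rows 5 d [0.1268, -0.02, -0.1622] r [-0.0351, 0.0508, -0.0559]
1 rows 5 d [0.1635, 0.0628, -0.1099] r [-0.0351, 0.0508, -0.0559]
1 rows 1 d [0.0156, 0.0139, -0.0037] r [-0.0036, 0.0053, -0.0058]
```

>>> jog_arm --motion '[{"hand": -1,"dx": -0.14,"dy": 0.002,"dz": -0.065,"rx": 0,"ry": 0,"rz": 0},{"hand": -1,"dx": -0.3,"dy": 0.004,"dz": -0.14,"rx": 0,"ry": 0,"rz": 0},{"hand": -1,"dx": -0.408,"dy": 0.005,"dz": -0.189,"rx": 0,"ry": 0,"rz": 0}]'

```text
time: 27.38
position: [511.3, -279.2, 184.9]
tool_rot: [0.311, 0.693, 0.478, -0.441]
ft_force: [0.8, 0.1, 0.5]
opening: 85.5
gripper_force: 0.0
```

>>> jog_arm --motion '[{"hand": -1,"dx": 0.051,"dy": -0.09,"dz": -0.179,"rx": -0.035,"ry": 0.051,"rz": -0.056},{"hand": -1,"dx": 0.051,"dy": -0.09,"dz": -0.179,"rx": -0.035,"ry": 0.051,"rz": -0.056},{"hand": -1,"dx": 0.051,"dy": -0.09,"dz": -0.179,"rx": -0.035,"ry": 0.051,"rz": -0.056},{"hand": -1,"dx": 0.051,"dy": -0.09,"dz": -0.179,"rx": -0.035,"ry": 0.051,"rz": -0.056},{"hand": -1,"dx": 0.051,"dy": -0.09,"dz": -0.179,"rx": -0.035,"ry": 0.051,"rz": -0.056}]'

```text
time: 27.8
position: [505.0, -240.3, 189.5]
tool_rot: [0.222, 0.624, 0.679, -0.316]
ft_force: [-0.3, -0.7, -0.3]
opening: 85.7
gripper_force: 0.0
```

>>> jog_arm --motion '[{"hand": -1,"dx": 0.127,"dy": -0.02,"dz": -0.162,"rx": -0.035,"ry": 0.051,"rz": -0.056},{"hand": -1,"dx": 0.127,"dy": -0.02,"dz": -0.162,"rx": -0.035,"ry": 0.051,"rz": -0.056},{"hand": -1,"dx": 0.127,"dy": -0.02,"dz": -0.162,"rx": -0.035,"ry": 0.051,"rz": -0.056},{"hand": -1,"dx": 0.127,"dy": -0.02,"dz": -0.162,"rx": -0.035,"ry": 0.051,"rz": -0.056},{"hand": -1,"dx": 0.127,"dy": -0.02,"dz": -0.162,"rx": -0.035,"ry": 0.051,"rz": -0.056}]'

```text
time: 28.22
position: [502.7, -199.7, 194.5]
tool_rot: [0.12, 0.511, 0.834, -0.172]
ft_force: [0.2, -1.3, 0.3]
opening: 85.6
gripper_force: 0.0
```

>>> jog_arm --motion '[{"hand": -1,"dx": 0.163,"dy": 0.063,"dz": -0.11,"rx": -0.035,"ry": 0.051,"rz": -0.056},{"hand": -1,"dx": 0.163,"dy": 0.063,"dz": -0.11,"rx": -0.035,"ry": 0.051,"rz": -0.056},{"hand": -1,"dx": 0.163,"dy": 0.063,"dz": -0.11,"rx": -0.035,"ry": 0.051,"rz": -0.056},{"hand": -1,"dx": 0.163,"dy": 0.063,"dz": -0.11,"rx": -0.035,"ry": 0.051,"rz": -0.056},{"hand": -1,"dx": 0.163,"dy": 0.063,"dz": -0.11,"rx": -0.035,"ry": 0.051,"rz": -0.056}]'

```text
time: 28.63
position: [499.2, -156.4, 198.4]
tool_rot: [0.008, 0.36, 0.933, -0.015]
ft_force: [-0.1, -0.8, 0.6]
opening: 85.4
gripper_force: 0.0
```

```bash
cat > chips.py <<'E'
from sim import *; from bench import grab_frame
def chips():
    o,R=here()
    for nm in ("top","scene"):
        t=grab_frame(nm); im=t["pixels"]; hsv=cv2.cvtColor(im,cv2.COLOR_RGB2HSV)
        m=cv2.inRange(hsv,(105,100,50),(130,255,255)); n,l,s,c=cv2.connectedComponentsWithStats(m)
        for i in range(1,n):
            if 8<s[i,4]<150:
                q=ray(t,c[i],13 if nm=="top" else 9)[0]
                P=ray(t,np.argwhere(l==i)[:,::-1],13)[:,:2].astype(np.float32); a=cv2.minAreaRect(P)
                if q[0]>520: print(nm,s[i,4],c[i].round(1),q.round(1),np.round(a[1],1),"ang",round(a[2],1))
        yield t
E
python3 - <<'E'
from chips import *
t,s=list(chips()); cv2.imwrite("pics/t7.png",cv2.resize(t["pixels"][145:235,195:345],None,fx=5,fy=5,interpolation=2)[:,:,::-1])
E
```

```text
t 28.63 pos [ 499.2 -156.4  198.4] open 85.4 gf 0.0 ft [-0.1 -0.8  0.6] j [-0.45  0.2   0.74  1.97 -0.12  1.01  1.17]
psi 47.8 z [ 0.003 -0.034 -0.999]
top 31 [314. 180.] [657.7  -3.8  13. ] [10.3 13.7] ang 45.3
top 32 [251.4 180.2] [657.  146.9  13. ] [12.2 12.1] ang 0.4
top 30 [258.4 186.7] [641.4 130.1  13. ] [12.1 12.1] ang 0.1
top 25 [247.3 189. ] [635.6 156.8  13. ] [11.4 11.4] ang 34.0
top 29 [303.8 198.1] [613.8  20.6  13. ] [12.  12.7] ang 56.6
scene 96 [364.7 215.6] [544.3 152.1   9. ] [ 18.9 199.5] ang 6.1
scene 24 [435.1 203.3] [696.4 269.2   9. ] [ 6.  35.6] ang 6.6
scene 10 [404.  230.8] [653.7 150.4   9. ] [5.  9.6] ang 20.7
scene 9 [395.8 233.6] [638.  133.4   9. ] [8.3 5.6] ang 73.7
scene 9 [421.4 240. ] [703.2 142.6   9. ] [ 1.8 26.2] ang 1.9
scene 10 [414.2 256.1] [703.2  89.6   9. ] [16.5  5.3] ang 72.3
scene 12 [368.6 264.2] [611.3  20.    9. ] [7.3 8.7] ang 23.1
scene 16 [381.5 279. ] [655.2  -4.7   9. ] [ 7.1 11. ] ang 22.2
```

View pics/t7.png

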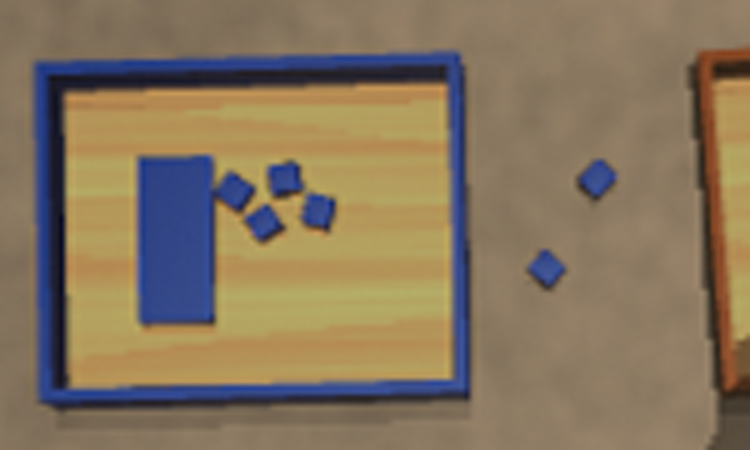

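Now the two stray chips are clear at crop (597,179) and (547,269), which is world (657.5,-4) and (613.5,20.5), both turned 45°. I'll pick the first with the fingers part open, because the brown tray is close.

Run:
```python
from sim import *
here(); plan([((657.5,-3.8,70),down(np.radians(45)))],vt=33,vr=6)
```

```text
t 28.73 pos [ 499.1 -158.8  198.4] open 85.3 gf 0.0 ft [-0.3 -0.8  0. ] j [-0.45  0.2   0.74  1.97 -0.12  1.01  1.16]
psi 47.3 z [ 0.003 -0.039 -0.999]
0 rows 5 d [-0.0252, 0.7236, 0.3955] r [-0.0027, 0.003, 0.0042]
0 rows 3 d [-0.0076, 0.3964, 0.2251] r [-0.0014, 0.0016, 0.0023]
```

>>> jog_arm --motion '[{"hand": -0.2,"dx": -0.025,"dy": 0.724,"dz": 0.396,"rx": -0.0027,"ry": 0.003,"rz": 0.0042},{"hand": -0.2,"dx": -0.025,"dy": 0.724,"dz": 0.396,"rx": -0.0027,"ry": 0.003,"rz": 0.0042},{"hand": -0.2,"dx": -0.025,"dy": 0.724,"dz": 0.396,"rx": -0.0027,"ry": 0.003,"rz": 0.0042},{"hand": -0.2,"dx": -0.025,"dy": 0.724,"dz": 0.396,"rx": -0.0027,"ry": 0.003,"rz": 0.0042},{"hand": -0.2,"dx": -0.025,"dy": 0.724,"dz": 0.396,"rx": -0.0027,"ry": 0.003,"rz": 0.0042}]'

```text
time: 29.15
position: [602.3, -43.1, 109.8]
tool_rot: [-0.0, 0.367, 0.93, -0.006]
ft_force: [-1.3, 1.8, -0.8]
opening: 51.1
gripper_force: 0.0
```

>>> jog_arm --motion '[{"hand": -0.2,"dx": -0.008,"dy": 0.396,"dz": 0.225,"rx": -0.0014,"ry": 0.0016,"rz": 0.0023},{"hand": -0.2,"dx": -0.008,"dy": 0.396,"dz": 0.225,"rx": -0.0014,"ry": 0.0016,"rz": 0.0023},{"hand": -0.2,"dx": -0.008,"dy": 0.396,"dz": 0.225,"rx": -0.0014,"ry": 0.0016,"rz": 0.0023},{"hand": -0.2,"dx": -0.008,"dy": 0.396,"dz": 0.225,"rx": -0.0014,"ry": 0.0016,"rz": 0.0023},{"hand": -0.2,"dx": -0.008,"dy": 0.396,"dz": 0.225,"rx": -0.0014,"ry": 0.0016,"rz": 0.0023}]'

```text
time: 29.57
position: [656.3, 2.6, 69.9]
tool_rot: [-0.0, 0.378, 0.926, -0.0]
ft_force: [0.3, -1.1, 0.1]
opening: 51.4
gripper_force: 0.0
```

Run:
```python
from sim import *
here(); plan([((657.5,-3.8,8),down(np.radians(45)))],vt=15,vr=6)
```

```text
t 29.57 pos [656.3   2.6  69.9] open 51.4 gf 0.0 ft [ 0.3 -1.1  0.1] j [-0.49  0.63  0.56  1.71 -0.41  0.91  1.04]
psi 45.6 z [-0.001 -0.001 -1.   ]
0 rows 5 d [-0.0269, -0.0181, 0.3096] r [-0.0002, -0.0001, 0.0016]
```

>>> jog_arm --motion '[{"hand": -0.2,"dx": -0.01,"dy": -0.01,"dz": 0.08,"rx": 0,"ry": 0,"rz": 0.001},{"hand": -0.2,"dx": -0.01,"dy": -0.01,"dz": 0.16,"rx": 0,"ry": 0,"rz": 0.001},{"hand": -0.2,"dx": -0.01,"dy": -0.01,"dz": 0.22,"rx": 0,"ry": 0,"rz": 0.001},{"hand": -0.2,"dx": -0.01,"dy": -0.01,"dz": 0.22,"rx": 0,"ry": 0,"rz": 0.001}]'

```text
time: 29.9
position: [654.1, -1.6, 23.9]
tool_rot: [-0.002, 0.382, 0.924, -0.0]
ft_force: [-0.5, 0.5, 0.1]
opening: 51.3
gripper_force: 0.0
```

Run:
```python
from sim import *
here(); plan([((657.5,-3.8,7.5),down(np.radians(45)))],vt=10,vr=6)
```

```text
t 29.9 pos [654.1  -1.6  23.9] open 51.3 gf 0.0 ft [-0.5  0.5  0.1] j [-0.46  0.69  0.53  1.73 -0.45  0.85  1.06]
psi 45.1 z [-0.004  0.001 -1.   ]
0 rows 2 d [-0.02, 0.0046, 0.0819] r [-0.0004, -0.0006, 0.0002]
```

Descend, grip, and lift.

>>> jog_arm --motion '[{"hand": -0.2,"dx": -0.01,"dy": 0.003,"dz": 0.04,"rx": 0,"ry": 0,"rz": 0},{"hand": -0.2,"dx": -0.02,"dy": 0.005,"dz": 0.075,"rx": 0,"ry": 0,"rz": 0},{"hand": -0.2,"dx": -0.02,"dy": 0.005,"dz": 0.08,"rx": 0,"ry": 0,"rz": 0},{"hand": -0.2,"dx": -0.02,"dy": 0.005,"dz": 0.08,"rx": 0,"ry": 0,"rz": 0}]'

```text
time: 30.23
position: [661.6, -2.8, 11.3]
tool_rot: [0.001, 0.381, 0.925, 0.001]
ft_force: [-0.3, 0.6, 0.6]
opening: 51.0
gripper_force: 0.0
```

>>> jog_arm --motion '[{"hand": 1,"dx": 0,"dy": 0,"dz": 0,"rx": 0,"ry": 0,"rz": 0},{"hand": 1,"dx": 0,"dy": 0,"dz": 0,"rx": 0,"ry": 0,"rz": 0},{"hand": 1,"dx": 0,"dy": 0,"dz": 0,"rx": 0,"ry": 0,"rz": 0},{"hand": 1,"dx": 0,"dy": 0,"dz": 0,"rx": 0,"ry": 0,"rz": 0},{"hand": 1,"dx": 0,"dy": 0,"dz": 0,"rx": 0,"ry": 0,"rz": 0}]' --squeeze 40

```text
time: 30.65
position: [662.3, -2.5, 12.5]
tool_rot: [0.002, 0.381, 0.925, 0.002]
ft_force: [-0.4, 0.7, 2.1]
opening: 10.2
gripper_force: 39.0
```

>>> jog_arm --motion '[{"hand": 1,"dx": 0,"dy": 0,"dz": -0.1,"rx": 0,"ry": 0,"rz": 0},{"hand": 1,"dx": 0,"dy": 0,"dz": -0.25,"rx": 0,"ry": 0,"rz": 0},{"hand": 1,"dx": 0,"dy": 0,"dz": -0.38,"rx": 0,"ry": 0,"rz": 0},{"hand": 1,"dx": 0,"dy": 0,"dz": -0.38,"rx": 0,"ry": 0,"rz": 0}]'

```text
time: 30.98
position: [666.1, -3.4, 94.1]
tool_rot: [0.006, 0.381, 0.924, 0.004]
ft_force: [2.3, 0.1, 1.3]
opening: 9.8
gripper_force: 39.0
```

Run:
```python
from sim import *
here(); plan([((595,115,82),down(np.radians(45)))],vt=30,vr=6)
```

```text
t 30.98 pos [666.1  -3.4  94.1] open 9.8 gf 39.0 ft [2.3 0.1 1.3] j [-0.49  0.61  0.58  1.69 -0.4   0.94  1.03]
psi 45.2 z [ 0.014  0.002 -1.   ]
0 rows 5 d [0.67, 0.1685, 0.0568] r [0.0018, 0.0013, 0.0005]
```

>>> jog_arm --motion '[{"hand": 1,"dx": 0.13,"dy": 0.034,"dz": 0.011,"rx": 0,"ry": 0,"rz": 0},{"hand": 1,"dx": 0.26,"dy": 0.068,"dz": 0.022,"rx": 0.001,"ry": 0.001,"rz": 0},{"hand": 1,"dx": 0.4,"dy": 0.1,"dz": 0.034,"rx": 0.001,"ry": 0.001,"rz": 0},{"hand": 1,"dx": 0.54,"dy": 0.135,"dz": 0.045,"rx": 0.002,"ry": 0.001,"rz": 0},{"hand": 1,"dx": 0.67,"dy": 0.168,"dz": 0.057,"rx": 0.002,"ry": 0.001,"rz": 0}]'

```text
time: 31.4
position: [589.0, 117.2, 76.0]
tool_rot: [-0.004, 0.381, 0.925, -0.003]
ft_force: [0.1, 0.4, 0.2]
opening: 9.6
gripper_force: 39.0
```

>>> jog_arm --motion '[{"hand": 1,"dx": 0,"dy": 0,"dz": 0.1,"rx": 0,"ry": 0,"rz": 0},{"hand": 1,"dx": 0,"dy": 0,"dz": 0.2,"rx": 0,"ry": 0,"rz": 0},{"hand": 1,"dx": 0,"dy": 0,"dz": 0.28,"rx": 0,"ry": 0,"rz": 0},{"hand": 1,"dx": 0,"dy": 0,"dz": 0.3,"rx": 0,"ry": 0,"rz": 0},{"hand": 1,"dx": 0,"dy": 0,"dz": 0.3,"rx": 0,"ry": 0,"rz": 0}]'

```text
time: 31.82
position: [588.6, 115.5, 15.6]
tool_rot: [-0.005, 0.381, 0.925, -0.004]
ft_force: [0.6, 0.2, 1.1]
opening: 9.7
gripper_force: 62.3
```

Run:
```python
from sim import *
here(); save((595,115,20),down(np.radians(45)))
```

```text
t 31.82 pos [588.6 115.5  15.6] open 9.7 gf 62.3 ft [0.6 0.2 1.1] j [-0.68  0.63  0.52  1.86 -0.43  0.78  0.87]
psi 45.2 z [-0.012 -0.003 -1.   ]
```

Release in the tray, rise, and go to the second chip.

>>> jog_arm --motion '[{"hand": 0.2,"dx": 0,"dy": 0,"dz": 0,"rx": 0,"ry": 0,"rz": 0},{"hand": 0.2,"dx": 0,"dy": 0,"dz": 0,"rx": 0,"ry": 0,"rz": 0},{"hand": 0.2,"dx": 0,"dy": 0,"dz": 0,"rx": 0,"ry": 0,"rz": 0},{"hand": 0.2,"dx": 0,"dy": 0,"dz": 0,"rx": 0,"ry": 0,"rz": 0}]'

```text
time: 32.15
position: [589.9, 115.3, 16.9]
tool_rot: [-0.004, 0.381, 0.925, -0.003]
ft_force: [-0.0, 0.6, -0.5]
opening: 34.1
gripper_force: 0.0
```

>>> jog_arm --motion '[{"hand": 0.2,"dx": 0,"dy": 0,"dz": -0.1,"rx": 0,"ry": 0,"rz": 0},{"hand": 0.2,"dx": 0,"dy": 0,"dz": -0.25,"rx": 0,"ry": 0,"rz": 0},{"hand": 0.2,"dx": 0,"dy": 0,"dz": -0.38,"rx": 0,"ry": 0,"rz": 0},{"hand": 0.2,"dx": 0,"dy": 0,"dz": -0.38,"rx": 0,"ry": 0,"rz": 0}]'

```text
time: 32.48
position: [595.1, 115.9, 98.3]
tool_rot: [0.0, 0.381, 0.924, 0.0]
ft_force: [0.8, -0.0, 1.1]
opening: 34.1
gripper_force: 0.0
```

Run:
```python
from sim import *
here(); plan([((613.5,20.5,60),down(np.radians(45)))],vt=25,vr=6)
```

```text
t 32.48 pos [595.1 115.9  98.3] open 34.1 gf 0.0 ft [ 0.8 -0.   1.1] j [-0.73  0.51  0.59  1.83 -0.35  0.9   0.81]
psi 45.2 z [ 0.  0. -1.]
0 rows 5 d [-0.4017, -0.2734, 0.1914] r [0.0001, 0.0, 0.0004]
```

>>> jog_arm --motion '[{"hand": 0,"dx": -0.15,"dy": -0.1,"dz": 0,"rx": 0,"ry": 0,"rz": 0},{"hand": 0,"dx": -0.3,"dy": -0.2,"dz": 0.05,"rx": 0,"ry": 0,"rz": 0},{"hand": 0,"dx": -0.402,"dy": -0.273,"dz": 0.12,"rx": 0,"ry": 0,"rz": 0},{"hand": 0,"dx": -0.402,"dy": -0.273,"dz": 0.19,"rx": 0,"ry": 0,"rz": 0},{"hand": 0,"dx": -0.402,"dy": -0.273,"dz": 0.19,"rx": 0,"ry": 0,"rz": 0}]'

```text
time: 32.9
position: [605.8, 16.8, 51.8]
tool_rot: [-0.006, 0.384, 0.924, -0.005]
ft_force: [-1.2, 0.8, 0.1]
opening: 42.6
gripper_force: 0.0
```

>>> jog_arm --motion '[{"hand": 0,"dx": 0,"dy": 0,"dz": 0.1,"rx": 0,"ry": 0,"rz": 0},{"hand": 0,"dx": 0,"dy": 0,"dz": 0.17,"rx": 0,"ry": 0,"rz": 0},{"hand": 0,"dx": 0,"dy": 0,"dz": 0.17,"rx": 0,"ry": 0,"rz": 0},{"hand": 0,"dx": 0,"dy": 0,"dz": 0.17,"rx": 0,"ry": 0,"rz": 0}]'

```text
time: 33.23
position: [606.8, 21.6, 19.4]
tool_rot: [-0.006, 0.38, 0.925, -0.004]
ft_force: [-0.7, 0.1, -1.0]
opening: 42.7
gripper_force: 0.0
```

Run:
```python
from sim import *
here(); plan([((613.5,20.5,8),down(np.radians(45)))],vt=10,vr=6)
```

```text
t 33.23 pos [606.8  21.6  19.4] open 42.7 gf 0.0 ft [-0.7  0.1 -1. ] j [-0.53  0.64  0.54  1.84 -0.44  0.8   1.03]
psi 45.3 z [-0.013 -0.002 -1.   ]
0 rows 2 d [-0.0281, 0.0204, 0.0564] r [-0.0018, -0.0012, 0.0009]
```

>>> jog_arm --motion '[{"hand": 0,"dx": -0.006,"dy": 0.004,"dz": 0.03,"rx": 0,"ry": 0,"rz": 0},{"hand": 0,"dx": -0.006,"dy": 0.004,"dz": 0.06,"rx": 0,"ry": 0,"rz": 0},{"hand": 0,"dx": -0.006,"dy": 0.004,"dz": 0.065,"rx": 0,"ry": 0,"rz": 0},{"hand": 0,"dx": -0.006,"dy": 0.004,"dz": 0.065,"rx": 0,"ry": 0,"rz": 0}]'

```text
time: 33.57
position: [609.1, 19.8, 7.2]
tool_rot: [-0.004, 0.381, 0.925, -0.003]
ft_force: [0.4, -0.8, -0.5]
opening: 42.6
gripper_force: 0.0
```

Run:
```python
from sim import *
here(); plan([((613.5,20.5,8),down(np.radians(45)))],vt=10,vr=6)
```

```text
t 33.57 pos [609.1  19.8   7.2] open 42.6 gf 0.0 ft [ 0.4 -0.8 -0.5] j [-0.51  0.66  0.53  1.84 -0.45  0.78  1.04]
psi 45.2 z [-0.011 -0.003 -1.   ]
0 rows 1 d [-0.0131, 0.0178, -0.0043] r [-0.0015, -0.0009, 0.0006]
```

>>> jog_arm --motion '[{"hand": 0,"dx": -0.012,"dy": 0.012,"dz": 0,"rx": 0,"ry": 0,"rz": 0},{"hand": 1,"dx": -0.012,"dy": 0.012,"dz": 0,"rx": 0,"ry": 0,"rz": 0},{"hand": 1,"dx": -0.012,"dy": 0.012,"dz": 0,"rx": 0,"ry": 0,"rz": 0},{"hand": 1,"dx": -0.012,"dy": 0.012,"dz": 0,"rx": 0,"ry": 0,"rz": 0},{"hand": 1,"dx": -0.012,"dy": 0.012,"dz": 0,"rx": 0,"ry": 0,"rz": 0}]'

```text
time: 33.98
position: [613.4, 19.7, 7.9]
tool_rot: [-0.004, 0.381, 0.925, -0.003]
ft_force: [0.3, 0.4, 1.5]
opening: 12.2
gripper_force: 39.1
```

>>> jog_arm --motion '[{"hand": 1,"dx": 0,"dy": 0,"dz": -0.1,"rx": 0,"ry": 0,"rz": 0},{"hand": 1,"dx": 0,"dy": 0,"dz": -0.25,"rx": 0,"ry": 0,"rz": 0},{"hand": 1,"dx": 0,"dy": 0,"dz": -0.4,"rx": 0,"ry": 0,"rz": 0},{"hand": 1,"dx": 0,"dy": 0,"dz": -0.4,"rx": 0,"ry": 0,"rz": 0}]'

```text
time: 34.32
position: [618.5, 19.4, 93.6]
tool_rot: [0.001, 0.381, 0.924, -0.001]
ft_force: [0.1, -0.6, 0.9]
opening: 12.0
gripper_force: 39.1
```

Run:
```python
from sim import *
here(); plan([((640,98,80),down(np.radians(45)))],vt=25,vr=6)
```

```text
t 34.32 pos [618.5  19.4  93.6] open 12.0 gf 39.1 ft [ 0.1 -0.6  0.9] j [-0.57  0.54  0.6   1.8  -0.37  0.91  0.99]
psi 45.2 z [ 0.001 -0.002 -1.   ]
0 rows 4 d [0.2009, 0.3545, 0.0673] r [-0.0001, 0.0003, 0.0005]
```

>>> jog_arm --motion '[{"hand": 1,"dx": 0.058,"dy": 0.088,"dz": 0.015,"rx": 0,"ry": 0,"rz": 0},{"hand": 1,"dx": 0.116,"dy": 0.175,"dz": 0.03,"rx": 0,"ry": 0,"rz": 0},{"hand": 1,"dx": 0.175,"dy": 0.263,"dz": 0.05,"rx": 0,"ry": 0,"rz": 0},{"hand": 1,"dx": 0.233,"dy": 0.35,"dz": 0.067,"rx": 0,"ry": 0,"rz": 0},{"hand": 1,"dx": 0.233,"dy": 0.35,"dz": 0.067,"rx": 0,"ry": 0,"rz": 0}]'

```text
time: 34.73
position: [629.3, 110.1, 72.2]
tool_rot: [-0.006, 0.377, 0.926, -0.001]
ft_force: [0.6, 1.0, -0.7]
opening: 12.4
gripper_force: 39.1
```

>>> jog_arm --motion '[{"hand": 1,"dx": 0,"dy": 0,"dz": 0.1,"rx": 0,"ry": 0,"rz": 0},{"hand": 1,"dx": 0,"dy": 0,"dz": 0.2,"rx": 0,"ry": 0,"rz": 0},{"hand": 1,"dx": 0,"dy": 0,"dz": 0.28,"rx": 0,"ry": 0,"rz": 0},{"hand": 1,"dx": 0,"dy": 0,"dz": 0.31,"rx": 0,"ry": 0,"rz": 0},{"hand": 1,"dx": 0,"dy": 0,"dz": 0.31,"rx": 0,"ry": 0,"rz": 0}]'

```text
time: 35.15
position: [628.8, 101.4, 12.5]
tool_rot: [-0.005, 0.382, 0.924, -0.003]
ft_force: [-1.7, -0.5, 5.6]
opening: 12.4
gripper_force: 42.8
```

>>> jog_arm --motion '[{"hand": 0.4,"dx": 0,"dy": 0,"dz": 0,"rx": 0,"ry": 0,"rz": 0},{"hand": 0.4,"dx": 0,"dy": 0,"dz": 0,"rx": 0,"ry": 0,"rz": 0},{"hand": 0.4,"dx": 0,"dy": 0,"dz": 0,"rx": 0,"ry": 0,"rz": 0},{"hand": 0.4,"dx": 0,"dy": 0,"dz": 0,"rx": 0,"ry": 0,"rz": 0}]'

```text
time: 35.48
position: [628.8, 101.9, 11.3]
tool_rot: [-0.004, 0.381, 0.924, -0.003]
ft_force: [-0.2, 0.2, 0.7]
opening: 25.8
gripper_force: 0.0
```

>>> jog_arm --motion '[{"hand": 0.4,"dx": 0,"dy": 0,"dz": -0.1,"rx": 0,"ry": 0,"rz": 0},{"hand": 0.4,"dx": 0,"dy": 0,"dz": -0.25,"rx": 0,"ry": 0,"rz": 0},{"hand": 0.4,"dx": 0,"dy": 0,"dz": -0.45,"rx": 0,"ry": 0,"rz": 0},{"hand": 0.4,"dx": 0,"dy": 0,"dz": -0.6,"rx": 0,"ry": 0,"rz": 0},{"hand": 0.4,"dx": 0,"dy": 0,"dz": -0.6,"rx": 0,"ry": 0,"rz": 0}]'

```text
time: 35.9
position: [635.9, 102.6, 139.2]
tool_rot: [0.001, 0.381, 0.924, 0.001]
ft_force: [1.1, -0.5, 1.5]
opening: 25.6
gripper_force: 0.0
```

Run:
```python
from sim import *
here(); plan([((470,0,200),down(np.radians(45)))],vt=34,vr=6)
```

```text
t 35.9 pos [635.9 102.6 139.2] open 25.6 gf 0.0 ft [ 1.1 -0.5  1.5] j [-0.69  0.52  0.61  1.72 -0.35  1.01  0.83]
psi 45.2 z [ 0.003  0.    -1.   ]
0 rows 5 d [0.1881, -0.7887, -0.255] r [0.0003, 0.0003, 0.0004]
0 rows 2 d [0.0376, -0.1596, -0.0512] r [0.0001, 0.0, 0.0001]
```

>>> jog_arm --motion '[{"hand": 0.4,"dx": 0.19,"dy": -0.8,"dz": -0.26,"rx": 0,"ry": 0,"rz": 0},{"hand": 0.4,"dx": 0.19,"dy": -0.8,"dz": -0.26,"rx": 0,"ry": 0,"rz": 0},{"hand": 0.4,"dx": 0.19,"dy": -0.8,"dz": -0.26,"rx": 0,"ry": 0,"rz": 0},{"hand": 0.4,"dx": 0.19,"dy": -0.8,"dz": -0.26,"rx": 0,"ry": 0,"rz": 0},{"hand": 0.4,"dx": 0.19,"dy": -0.8,"dz": -0.26,"rx": 0,"ry": 0,"rz": 0}]'

```text
time: 36.32
position: [485.5, 10.8, 185.3]
tool_rot: [-0.007, 0.384, 0.923, -0.003]
ft_force: [-1.2, -0.8, -0.3]
opening: 25.5
gripper_force: 0.0
```

>>> jog_arm --motion '[{"hand": 0.4,"dx": 0,"dy": -0.1,"dz": 0,"rx": 0,"ry": 0,"rz": 0},{"hand": 0.4,"dx": 0,"dy": -0.1,"dz": 0,"rx": 0,"ry": 0,"rz": 0},{"hand": 0.4,"dx": 0,"dy": -0.1,"dz": 0,"rx": 0,"ry": 0,"rz": 0},{"hand": 0.4,"dx": 0,"dy": -0.1,"dz": 0,"rx": 0,"ry": 0,"rz": 0}]'

```text
time: 36.65
position: [477.9, 2.6, 185.5]
tool_rot: [-0.004, 0.381, 0.925, -0.003]
ft_force: [1.2, 0.5, 0.1]
opening: 25.9
gripper_force: 0.0
```

Run:
```python
from chips import *
t,s=list(chips()); cv2.imwrite("pics/t8.png",cv2.resize(t["pixels"][145:285,195:495],None,fx=2.6,fy=2.6,interpolation=2)[:,:,::-1])
```

```text
t 36.65 pos [477.9   2.6 185.5] open 25.9 gf 0.0 ft [1.2 0.5 0.1] j [-0.78  0.12  0.74  2.07 -0.1   0.99  0.8 ]
psi 45.2 z [-0.009 -0.002 -1.   ]
top 32 [251.4 180.2] [657.  146.9  13. ] [12.2 12.1] ang 0.4
top 32 [257.3 186.4] [642.1 132.6  13. ] [12.1 12.1] ang 0.1
top 26 [247.3 189.1] [635.4 156.6  13. ] [12.1 11.3] ang 33.8
top 26 [269.6 190.8] [631.3 103.   13. ] [12.  10.2] ang 45.0
top 29 [262.9 208.2] [589.2 118.9  13. ] [12.  11.9] ang 45.1
scene 90 [369.1 206.2] [542.6 185.9   9. ] [  8.5 178.6] ang 0.1
scene 24 [435.  203.8] [696.8 267.8   9. ] [ 6.  38.8] ang 6.6
scene 10 [374.8 229.5] [585.1 122.3   9. ] [5.1 9.5] ang 22.6
scene 10 [404.  230.8] [653.7 150.4   9. ] [5.  9.6] ang 20.7
scene 11 [396.4 233.1] [638.8 135.4   9. ] [7.8 6.2] ang 25.4
scene 9 [388. 240.] [627.5 106.6   9. ] [5.  6.4] ang 21.8
scene 11 [419.9 243.4] [703.2 131.3   9. ] [29.8  2.2] ang 88.1
scene 13 [414.8 255.1] [703.5  93.    9. ] [23.3  5.4] ang 77.9
```

View pics/t8.png

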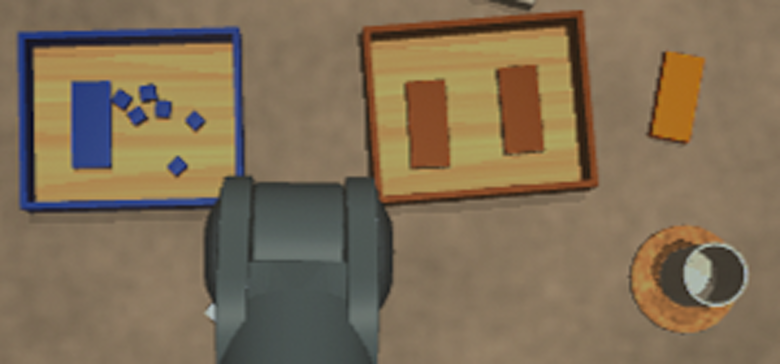

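The blue tray holds the blue tile and all six chips: four at (122–163,93–117), plus (195,121) and (177,166). Both brown tiles lie in the brown tray, and the pot is upright and empty on its coaster at (715,275). I'll hand it in.

```bash
python3 -c "
from bench import ticket
print(ticket.sign_off())"
```

```text
the job is handed in; nothing more can be done
None
```

The job is handed in with no verdict returned; by the last picture the tiles are in their trays, all six chips are in the blue tray and the empty pot is back on its coaster, though two chips had landed on the bench when the pot was poured and carried back, and I placed them in the tray with the gripper.

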